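# Release the ratchet belt tensioner with a square key

## Task

Slacken the belt tensioner: first swing its pawl lever fully over, down the slope towards you, clear of the ratchet wheel, then take the larger of the two square wing keys from the rack, push it fully home in the wheel's square socket and turn it anticlockwise (looking down on the sloping face) until it stops. Let go and leave the key in the socket. Leave the small key in the rack and do not tip or shove the glassware and loose parts standing around.

Things in the scene. Friction and masses are not known exactly. Their poses are not given: they have to be found in the camera images.
- tensioner: Fixed grey housing, origin under the wheel's centre. Its top face, 134 x 156 mm, slopes 25 degrees from level and rises along the body's +x, away from the robot and turned somewhat right; the wheel's centre on the face is 56 mm above the table. The face reaches 72 mm down and 62 mm up the slope, 52 mm right and 104 mm left of the wheel's centre.
- socket (a point): Mouth centre of the square socket (18 mm square, 26 mm deep) in the hub of the steel ratchet wheel, 86 mm across its 10 teeth. z points out of the socket, square to the sloping face: 25 degrees from vertical, leaning to the tensioner's -x. x and y lie along the socket's sides and turn with the wheel (x straight up the slope at joint 0). The mouth is 16 mm above the face, the top of the wheel.
- socket_floor (a point): Centre of the socket's floor, 26 mm below its mouth along the socket's axis; same axes as the socket.
- spindle (a joint): Turn of the ratchet wheel in rad, growing anticlockwise seen from outside; starts at 0 to 0.2, stop at 1.35. Friction about 0.12 N m, no spring: it stays where it is left. While the pawl is in, it is blocked at about 0.35.
- pawl (a joint): Swing of the pawl in rad about its pivot on the sloping face: 0 = pawl finger between the teeth (blocking), 0.8 = end stop, fully clear. It grows anticlockwise seen from outside: the lever post moves down the slope, towards the robot, about 35 mm. Friction about 0.05 N m, no spring.
- pawl_post (a point): Point on the axis of the pawl lever's upright round post (14 mm thick), 25 mm above the sloping face; the post stands square to the face, its top 40 mm above it, left of the wheel. Axes turn with the pawl, z out of the face (x straight up the slope at 0). The post is 44 mm from the pivot.
- pawl_pivot (a point): Point on the pawl's pivot axis at the same height over the face, 25 mm; z along the pivot axis, out of the face; axes turn with the pawl.
- key_large_grip (a point): Centre of the wing handle of the large key (the one to use), which stands upright in the rack, z up. Dark flat wing 66 mm wide (along y), 13 mm thick (along x), 38 mm high (z). The key is 108 mm long, 0.16 kg. Below the wing: 16 mm neck 18 mm long, then a 34 mm collar 6 mm thick, resting on the rack.
- key_large_tip (a point): Centre of the tip of the large key, 89 mm below the wing's centre along its z; same axes. The end is 16 mm square, 30 mm long, sides parallel to the key's x and y, the last 5 mm tapered to 12 mm; above it a 22 mm round shank 16 mm long up to the collar. The tip rests on the socket's floor when the key is fully home.
- key_small_grip (a point): Centre of the wing of the small key (not to be used): wing 46 x 10 x 30 mm, square end 11 mm, same build otherwise; stands in the rack's other hole, 96 mm from the large one.
- key_rack: Fixed aluminium key rack, origin under its centre, 60 (x) x 166 (y) mm, plate top at 68 mm; holes 26 mm round at 48 mm either side of the centre along its y, either key in either hole.
- cylinder_glass: Loose measuring cylinder, 64 mm foot, 156 mm high, bystander left of the rack; origin under its centre.
- beaker_glass: Loose glass beaker, 68 mm across, 87 mm high, bystander at the front right; origin under its centre.
- vial_open: Loose glass vial, 30 mm across, 67 mm high, bystander right of the tensioner; origin under its centre.
- vial_mat: Loose open glass vial, 30 mm across, 67 mm high, bystander on the tool mat, left of the tensioner; origin under its centre.
- bush_brass: Loose brass guide bush, 30 mm across, 27 mm high, bystander at the front; origin under its centre.
- bearing_loose: Loose ball bearing, 40 mm across, 12 mm high, bystander in front of, to the right of the tensioner; origin under its centre.
Not all that is in view belongs to the job. What is shaped like the part that bears key_large_grip but yellow is not meant.

How it is judged:
On the way, in this order (a step that is already met when the one before it is completed fails the run):
1. the pawl is swung clear of the wheel (value of joint pawl above 0.6 rad), for 0.2 s.
2. the large key is fully home in the socket (distance between key_large_tip and socket_floor below 0.006 m and angle between the z axis of key_large_tip and the z axis of socket, either way round below 0.18 rad), for 0.2 s.
3. the wheel is turned anticlockwise to its stop (value of joint spindle above 1.2 rad), for 0.2 s.
At the end, for the whole second after the job is handed in: The pawl is past 0.6 rad (clear), the wheel is past 1.2 rad (at its stop), the large key stands in the socket with its tip within 7 mm of the floor's centre and within 0.2 rad of the socket's axis, and the small key is still in the rack (moved less than 20 mm) (value of joint pawl above 0.6 rad and value of joint spindle above 1.2 rad and distance between key_large_tip and socket_floor below 0.007 m and angle between the z axis of key_large_tip and the z axis of socket, either way round below 0.2 rad and distance of key_small_grip from where it was at the start of the episode below 0.02 m); the robot touches nothing.
It fails at once if glassware or a loose part is tipped or shoved by more than 30 mm (distance of any of cylinder_glass, beaker_glass, vial_open, vial_mat, bush_brass, bearing_loose from where it was at the start of the episode above 0.03 m or angle between any of cylinder_glass, beaker_glass, vial_open, vial_mat's own z axis and vertical above 0.6 rad).
It fails at once if the small key is taken out of the rack (distance of key_small_grip from where it was at the start of the episode above 0.04 m).
It also fails if it takes over 50 s, if anything falls off the work surface, if the arm or the gripper's body presses on something with over 40 N, if the wrist force passes 120 N, or if a joint passes its speed limit or range.

## Robot

A 6-joint arm with a two-finger parallel gripper is mounted at the origin on a cart in front of the work surface, level with it; the furniture and walls round the work are solid. World frame = base frame: x ahead of the robot, y to its left, z up, the work surface at z = 0. Lengths are in m, angles in rad, forces in N, time in s.
With the tool pointing down it reaches from about 0.225 to 0.875 m from the base axis. Payload 3.4 kg.
Tool frame: the origin (TCP) lies on the centre line of the jaws, within the pads' length; the fingertips stand 19 mm ahead of it and the grasp point (between the pads) is the TCP (nose_length is the distance from the TCP to the fingertips, in m); z points along the fingers, y is the direction in which the jaws open and shut (so a half turn about z gives the same grasp; the last joint's range is limited). The gripper opens to 85 mm and grips with 20 to 120 N. Pads are 22 mm wide; open, the fingers measure 114 mm over their backs; the gripper's body (76 mm by 85 mm) begins 54 mm behind the grasp point. The pads swing forward as they close: fully open they stand 13 mm farther back than shut.
Start: joints at [1.023, 0.276, 1.505, -0, 1.361, -0.121], TCP at [0.238, 0.523, 0.214] pointing down, gripper open.
Joint ranges: [-2.89, 2.89], [-0.75, 2.08], [0.22, 2.7], [-1.18, 4.32], [0.11, 2.71], [-2.7, 2.7]. Speed limits (rad/s): [2.57, 2.57, 3.14, 3.14, 3.14, 3.14].

## Interface

Orientations are given as a unit quaternion [w, x, y, z].
In Python, from rig import * gives the robot as it stands.
- The arm moves only by the shell command python3 -m jog 'ROWS' [OPENING] [FORCE]. ROWS is JSON, one flat list of numbers, 6 for each row, row after row: the shift along the tool's x, y, z in mm, then the turn, a rotation vector about the tool's x, y, z in degrees. In form: [tx, ty, tz, wx, wy, wz, tx, ty, tz, wx, wy, wz, ...]. A call has 1 to 10 rows; each row is the pose to reach, as a shift and turn from the pose commanded when the call began, along the tool's axes at that moment; what a row does not reach only later rows make up. A row lasts 1/8 s, in which the tool goes at most 62.5 mm and 10.7 degrees, less where a joint would pass 70% of its speed; a pose out of reach is approached as far as the arm can. A call with a gripper value outside its range is refused whole. OPENING is the closure, from 0 (fully open) to 1 (shut), set as the call begins (- or left out, the last holds). The fingers move at their own pace and stop on an object; FORCE is the grip in N (left out, the last holds). Time passes only in rows, so rows that repeat a pose let the fingers close. It gives the time, the measured TCP pose, the force and the opening at its end, in the units of the state.
- get_state(): the state, without advancing time (a new reading comes with each control period).
- get_image(name): name is "scene" or "top" or "wrist"; returns a dict with "frame" (400x640x3 uint8, red, green, blue), "camera_matrix" (3x3 intrinsics, pixels), "rvec" (rotation vector, rad) and "tvec" (3), from world to camera coordinates, as OpenCV has them. Camera axes: x right, y down, z forward; pixel columns grow to the right and rows downward; lengths in m; the calibration is good to about 2 mm. The wrist camera is an equidistant fisheye: a pixel r from the principal point sees the ray r / f radians off the axis. A picture is of the moment at which its call begins. There is no depth.
- sign_off(): hands the job in, once; it reports no verdict.
The state is a dict: "clock": time; "qpos": joint angles; "qd": joint speeds; "effort": joint torques, N m; "position": TCP position; "ee_rot": TCP orientation; "contact_force": force on the tool from outside, world axes, zero at the start; "moment": the same for the moment, N m; "width": finger opening in m.
Only numpy, scipy, OpenCV 4.12 (cv2) and the standard library are available. Lean on these libraries where they do the work, as an engineer would, in place of code of your own. Each camera call takes 0.05 s, during which the arm holds its last target.

## Working session

There is one attempt and no reset: what is moved stays moved. The work goes in short steps, Python scripts to look and compute and a shell command to move; the robot and the scene stay as the last step left them, time stands still between calls to the robot, and variables do not carry over. Pictures are saved under pics/ and viewed, and the job is handed in when it is done.

```bash
ls; mkdir -p pics; cat > h.py <<'E'
from rig import *
import numpy as np, cv2
from scipy.spatial.transform import Rotation as R
def snap(name,fn):
    im=get_image(name); cv2.imwrite(fn,im["frame"][:,:,::-1]); 
    np.savez(fn[:-4]+'.npz',**{k:np.array(v) for k,v in im.items()}); return im
def load(fn): return dict(np.load(fn))
def ray(im,u,v,fish=False):
    K=np.array(im["camera_matrix"]);Rm=cv2.Rodrigues(np.array(im["rvec"],float))[0];t=np.array(im["tvec"],float).ravel()
    x=(u-K[0,2])/K[0,0];y=(v-K[1,2])/K[1,1]
    if fish:
        th=np.hypot(x,y); d=np.array([x/th*np.sin(th),y/th*np.sin(th),np.cos(th)]) if th>1e-9 else np.array([0,0,1.])
    else: d=np.array([x,y,1.])
    d=Rm.T@d; return -Rm.T@t, d/np.linalg.norm(d)
def onz(im,u,v,z,fish=False):
    o,d=ray(im,u,v,fish); return o+d*(z-o[2])/d[2]
def tri(*rs):
    A=np.zeros((3,3));b=np.zeros(3)
    for o,d in rs:
        P=np.eye(3)-np.outer(d,d);A+=P;b+=P@o
    p=np.linalg.solve(A,b); return p,[np.linalg.norm((np.eye(3)-np.outer(d,d))@(p-o)) for o,d in rs]
def proj(im,p,fish=False):
    K=np.array(im["camera_matrix"]);Rm=cv2.Rodrigues(np.array(im["rvec"],float))[0];t=np.array(im["tvec"],float).ravel()
    c=Rm@np.array(p)+t
    if fish:
        r=np.hypot(c[0],c[1]);th=np.arctan2(r,c[2]);x,y=c[0]/r*th,c[1]/r*th
    else: x,y=c[0]/c[2],c[1]/c[2]
    return K[0,0]*x+K[0,2],K[1,1]*y+K[1,2]
E
python3 - <<'E'
from h import *
for n in ["scene","top","wrist"]:
    im=snap(n,f"pics/{n}0.png"); print(n,np.round(ray(im,320,200,n=="wrist"),3),im["camera_matrix"][0][0])
print(get_state())
E
```

```text
pics
scene [[ 0.045  1.003  0.54 ]
 [ 0.525 -0.736 -0.429]] 440.59673859572115
top [[ 0.35   0.249  1.157]
 [ 0.226 -0.021 -0.974]] 518.3036878079675
wrist [[ 0.164  0.557  0.373]
 [ 0.289 -0.127 -0.949]] 309.70691628693146
{'clock': 0.15, 'qpos': array([ 1.02300767e+00,  2.76439626e-01,  1.50584193e+00,  2.93670010e-05,
        1.36069303e+00, -1.20987324e-01]), 'qd': array([ 0.00033649, -0.00343638, -0.00369661, -0.00014104,  0.00039575,
       -0.00049576]), 'effort': array([ 2.17918372e-03, -4.17143583e+01, -2.46033454e+01,  1.15775583e-04,
        7.71487481e-03, -1.10829074e-06]), 'position': array([0.23779838, 0.52306814, 0.21364436]), 'ee_rot': array([-2.40331644e-04,  2.11787596e-01,  9.77315474e-01, -6.47980713e-04]), 'contact_force': array([0.15939178, 0.80546538, 0.03420399]), 'moment': array([ 0.04896595,  0.04065456, -0.0533505 ]), 'width': 0.08558890437444582}
```

View pics/scene0.png

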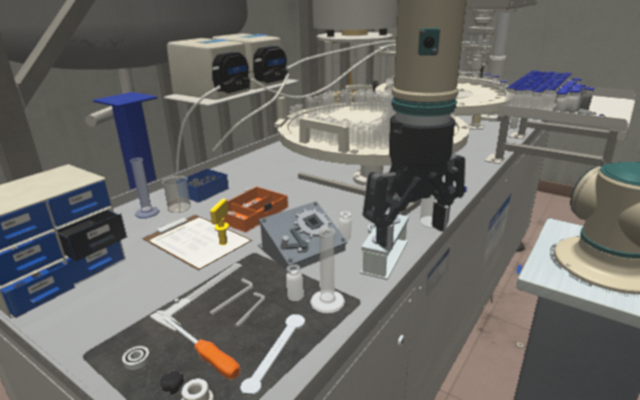

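View pics/top0.png

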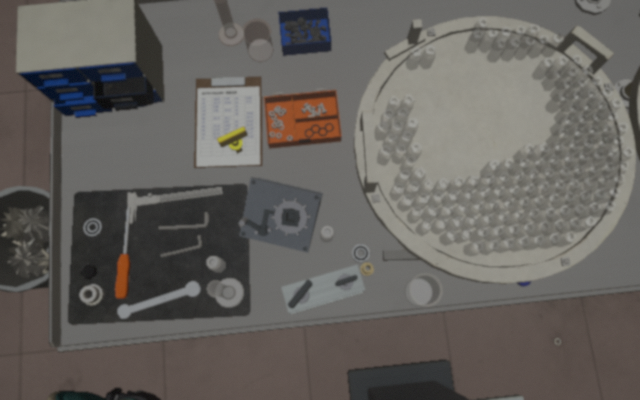

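View pics/wrist0.png

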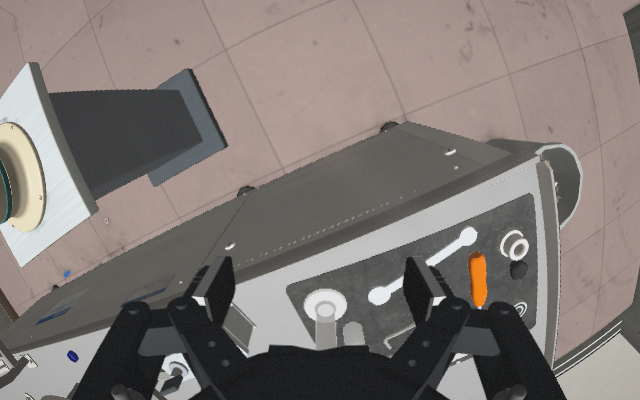

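The scene view shows the tensioner (300,235), the rack (385,245) and the yellow decoy key (220,222). In the top view the tensioner is at (282,213), and the rack's keys are at (300,292) (larger) and (346,281) (smaller). I'll enlarge both views and check the calibration.

```bash
python3 - <<'E'
from h import *
t=load("pics/top0.npz");s=load("pics/scene0.npz")
print(proj(t,[.238,.523,.214]),proj(s,[.238,.523,.214]),proj(t,[0,0,0]))
for n,u,v,z in [("wheel",290,216,.072),("keyL",300,292,.16),("keyS",346,281,.15),("cyl",229,292,0),("vialmat",215,264,0.067),("vial",327,233,0.067),("bush",368,269,0.02),("bear",361,253,0),("beaker",424,291,0.05)]:
    print(n,onz(t,u,v,z).round(3))
f=t["frame"][160:330,190:450,::-1]; cv2.imwrite("pics/topc.png",cv2.resize(f,None,fx=3,fy=3,interpolation=cv2.INTER_CUBIC))
f=s["frame"][180:320,200:460,::-1]; cv2.imwrite("pics/scc.png",cv2.resize(f,None,fx=3,fy=3,interpolation=cv2.INTER_CUBIC))
E
```

```text
(np.float64(169.90807140031453), np.float64(403.5328228095202)) (np.float64(411.7262146136295), np.float64(256.89805039814775)) (np.float64(459.9496563037497), np.float64(481.80088629424455))
wheel [0.574 0.293 0.072]
keyL [0.407 0.284 0.16 ]
keyS [0.419 0.194 0.15 ]
cyl [0.432 0.446 0.   ]
vialmat [0.489 0.46  0.067]
vial [0.53  0.218 0.067]
bush [0.449 0.136 0.02 ]
bear [0.488 0.145 0.   ]
beaker [0.389 0.027 0.05 ]
```

View pics/topc.png

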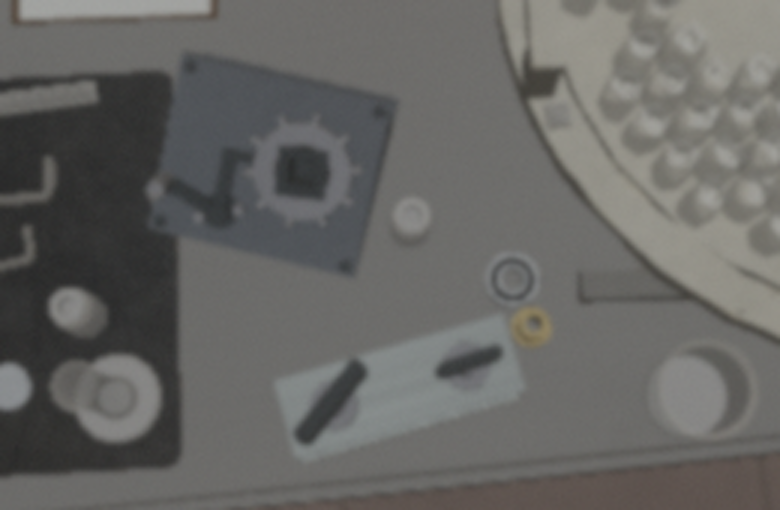

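View pics/scc.png

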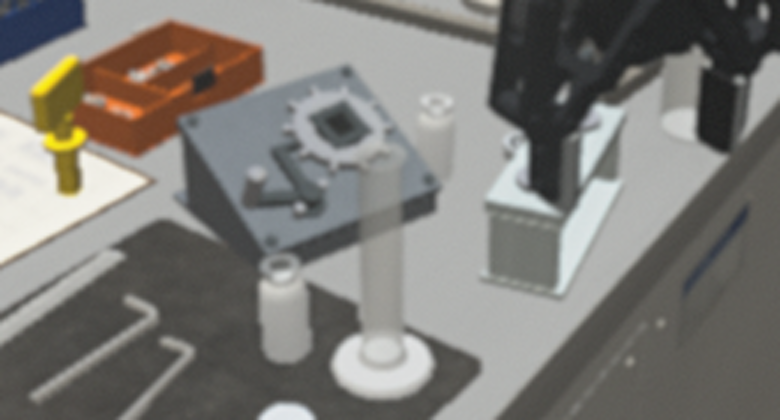

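```bash
python3 - <<'E'
from h import *
t=load("pics/top0.npz");s=load("pics/scene0.npz")
T=lambda x,y:(190+x/3-1/3,160+y/3-1/3)
S=lambda x,y:(200+x/3-1/3,180+y/3-1/3)
lo=.056-.072*np.sin(np.radians(25)); hi=.056+.062*np.sin(np.radians(25))
TL=onz(t,*T(184,53),hi);TR=onz(t,*T(397,100),hi);BR=onz(t,*T(354,274),lo);BL=onz(t,*T(148,227),lo)
print("corners",TL,TR,BR,BL)
print("w",np.linalg.norm(TL-TR),np.linalg.norm(BL-BR),"l",np.linalg.norm(TL-BL),np.linalg.norm(TR-BR))
d=(TR-TL)+(BR-BL); yaw=np.arctan2(d[0],-d[1]); d2=(TL-BL)+(TR-BR); print("yaw",np.degrees(yaw),np.degrees(np.arctan2(d2[1],d2[0])))
# scene corners check
for n,p,z in [("TLs",S(181,120),hi),("TRs",S(350,68),hi),("BRs",S(440,188),lo),("BLs",S(268,248),lo)]: print(n,onz(s,*p,z).round(4))
# wheel/socket centre at mouth height .056+.016cos25
zm=.056+.016*np.cos(np.radians(25))
print("socket top",onz(t,*T(302,171),zm),"scene",onz(s,*S(341,125),zm), tri(ray(t,*T(302,171)),ray(s,*S(341,125))))
print("post top tri",tri(ray(t,*T(155,188)),ray(s,*S(256,172))))
print("pivot",tri(ray(t,*T(217,216)),ray(s,*S(304,200))))
print("keyL wing ends",onz(t,*T(305,437),.166),onz(t,*T(358,369),.166))
E
```

```text
corners [0.66507208 0.36867347 0.08220233] [0.61482246 0.22036635 0.08220233] [0.50161463 0.26367366 0.02557149] [0.55184783 0.41122158 0.02557149]
w 0.15658871517275494 0.15586456681231292 l 0.13355569634672704 0.13378560918804
yaw -18.759301780383574 -20.76504157176723
TLs [0.6604 0.3729 0.0822]
TRs [0.6062 0.2323 0.0822]
BRs [0.4973 0.2705 0.0256]
BLs [0.5551 0.4058 0.0256]
socket top [0.57285067 0.29277831 0.07050092] scene [0.56881374 0.29702404 0.07050092] (array([0.57290124, 0.29257213, 0.06744974]), [np.float64(0.0006492529884598933), np.float64(0.0006492529884596474)])
post top tri (array([0.56971345, 0.39680101, 0.078082  ]), [np.float64(9.386939678245679e-05), np.float64(9.38693967824706e-05)])
pivot (array([0.55427237, 0.35986842, 0.04107726]), [np.float64(0.0026025858779147666), np.float64(0.0026025858779146565)])
keyL wing ends [0.38376618 0.30244671 0.166     ] [0.42244588 0.26525449 0.166     ]
```

```bash
cat >> h.py <<'E'
yaw=np.radians(-19.3); a=np.radians(25); W=np.array([.579,.290,.056])
ux=np.array([np.cos(a)*np.cos(yaw),np.cos(a)*np.sin(yaw),np.sin(a)]);uy=np.array([-np.sin(yaw),np.cos(yaw),0]);n=np.cross(ux,uy)
def face(x,y,h): return W+(x*ux+y*uy+h*n)/1000
def down(jyaw): # tool down, jaw along yaw deg
    c,s=np.cos(np.radians(jyaw)),np.sin(np.radians(jyaw)); y=np.array([c,s,0]);z=np.array([0,0,-1.]);return np.c_[np.cross(y,z),y,z]
def cur():
    s=get_state();q=s["ee_rot"];return s,np.array(s["position"]),R.from_quat([q[1],q[2],q[3],q[0]]).as_matrix()
def rel(P,M):
    s,p,C=cur();return (C.T@(np.array(P)-p)*1000).round(1), np.degrees(R.from_matrix(C.T@M).as_rotvec()).round(1)
def rep():
    s,p,C=cur();print("t",round(s["clock"],2),"p",p.round(4),"q",np.degrees(s["qpos"]).round(1),"F",np.round(s["contact_force"],1),"M",np.round(s["moment"],2),"w",round(s["width"],4))
E
python3 - <<'E'
from h import *
p=face(-31,98,25); print("post25",p,face(-31,98,40),face(-65,98,25)); 
print(rel([p[0],p[1],.215],down(-19.3)), cur()[2].round(3))
t=load("pics/top0.npz");
T=lambda x,y:(190+x/3-1/3,160+y/3-1/3)
a1=onz(t,*T(303,440),.130);b1=onz(t,*T(361,364),.130);print(a1,b1,np.linalg.norm(a1-b1),(a1+b1)/2)
print("rack corners",[onz(t,*T(*q),.068).round(3) for q in [(275,381),(503,316),(524,385),(304,461)]])
E
```

```text
post25 [0.57490212 0.39527051 0.06555653] [0.56891911 0.39736573 0.07915115] [0.5458194  0.40545513 0.05118751]
(array([-359.8,   23.2,   -1.5]), array([-0.1,  0. , 84.8])) [[-0.91   0.414 -0.001]
 [ 0.414  0.91  -0.001]
 [ 0.    -0.001 -1.   ]]
[0.38321125 0.30584388 0.13      ] [0.42810672 0.26355856 0.13      ] 0.06167375613192354 [0.40565898 0.28470122 0.13      ]
rack corners [array([0.427, 0.325, 0.068]), array([0.456, 0.162, 0.068]), array([0.407, 0.153, 0.068]), array([0.371, 0.31 , 0.068])]
```

```bash
python3 -m jog '[-45,3,-10,0,0,10.6, -90,6,-15,0,0,21.2, -135,9,-15,0,0,31.8, -180,12,-15,0,0,42.4, -225,15,-15,0,0,53, -270,18,-15,0,0,63.6, -315,21,-15,0,0,74.2, -360,23,-15,0,0,84.8, -360,23,-15,0,0,84.8]' 0.45; python3 - <<'E'
from h import *
rep(); im=snap("wrist","pics/w1.png"); snap("top","pics/t1.png")
print(proj(im,face(-31,98,40),True),proj(im,face(0,0,16),True))
E
```

```text
clock: 1.27
position: [0.5783, 0.3933, 0.2278]
ee_rot: [0.001, 0.817, 0.577, -0.0]
contact_force: [-0.3, -0.3, -0.5]
width: 0.0471
t 1.27 p [0.5783 0.3933 0.2278] q [28.6 26.5 67.7 -0.1 85.8 48.1] F [-0.3 -0.3 -0.5] M [0.05 0.08 0.05] w 0.0471
(np.float64(309.3946009723142), np.float64(179.1384714851745)) (np.float64(343.40296457220734), np.float64(258.77935319211053))
```

View pics/w1.png

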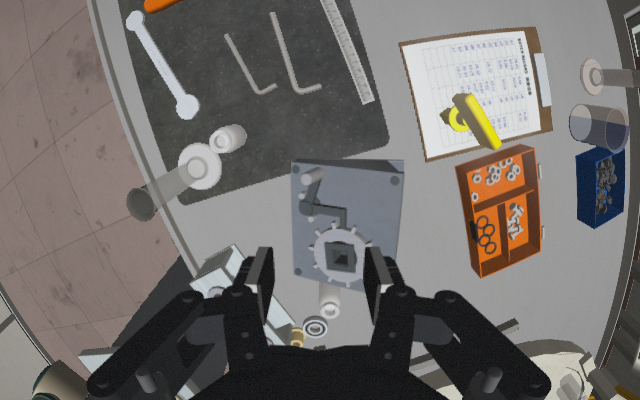

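The wrist view shows the post top at (308,175) against a predicted (309,179), and the socket at (340,257) against (343,259), so the model agrees. I'll straddle the post.

```bash
python3 - <<'E'
from h import *
p=face(-31,98,25);print(rel([p[0],p[1],.079],down(-19.3)),cur()[2].round(3))
E

```

```text
(array([  0.3,   0. , 149.5]), array([-0.1,  0.1,  0. ])) [[ 0.33   0.944 -0.002]
 [ 0.944 -0.33  -0.   ]
 [-0.001 -0.002 -1.   ]]
```

```bash
python3 -m jog '[0,0,40,0,0,0, 0,0,80,0,0,0, 0,0,115,0,0,0, 0,0,135,0,0,0, 0,0,149,0,0,0, 0,0,149,0,0,0]'; python3 - <<'E'
from h import *
rep(); im=snap("scene","pics/s2.png")
cv2.imwrite("pics/s2c.png",cv2.resize(im["frame"][130:300,200:440,::-1],None,fx=3,fy=3,interpolation=cv2.INTER_CUBIC))
E
```

```text
clock: 2.12
position: [0.574, 0.3956, 0.0796]
ee_rot: [-0.0, 0.815, 0.579, -0.001]
contact_force: [-0.9, 0.1, -0.9]
width: 0.047
t 2.12 p [0.574  0.3956 0.0796] q [28.9 31.3 80.8  0.  68.1 48. ] F [-0.9  0.1 -0.9] M [ 0.02 -0.02  0.03] w 0.047
```

View pics/s2c.png

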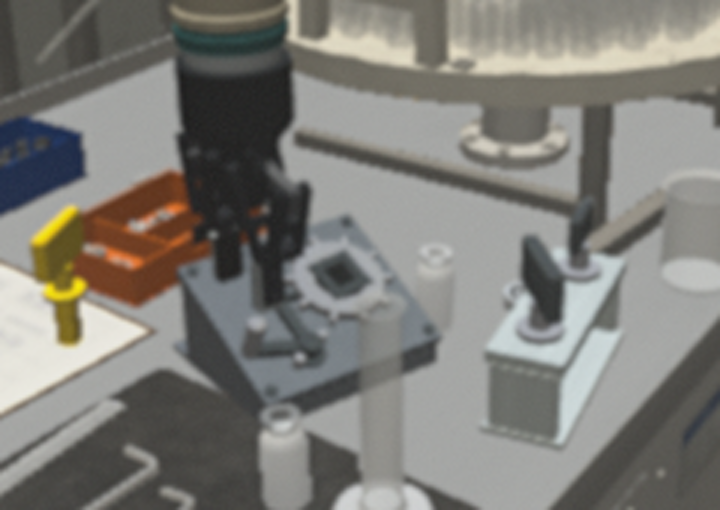

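```bash
python3 - <<'E'
from h import *
im=load("pics/s2.npz"); C=lambda p:((p[0]-200)*3,(p[1]-130)*3)
s,p,M=cur()
for k,q in dict(tcp=p,tipA=p+M@[0,.0235,.012],tipB=p+M@[0,-.0235,.012],tip19=p+M@[0,0,.019],posttop=face(-31,98,40),postbase=face(-31,98,0)).items(): print(k,q.round(3),np.round(C(proj(im,q))))
E
python3 - <<'E'
from h import *
im=snap("wrist","pics/w2.png"); im=snap("top","pics/t2.png")
cv2.imwrite("pics/t2c.png",cv2.resize(im["frame"][150:270,200:360,::-1],None,fx=4,fy=4,interpolation=cv2.INTER_CUBIC))
E
```

```text
tcp [0.575 0.396 0.081] [250. 315.]
tipA [0.597 0.388 0.069] [233. 317.]
tipB [0.553 0.404 0.069] [269. 344.]
tip19 [0.575 0.396 0.062] [251. 339.]
posttop [0.569 0.397 0.079] [255. 320.]
postbase [0.585 0.392 0.043] [245. 355.]
```

View pics/w2.png

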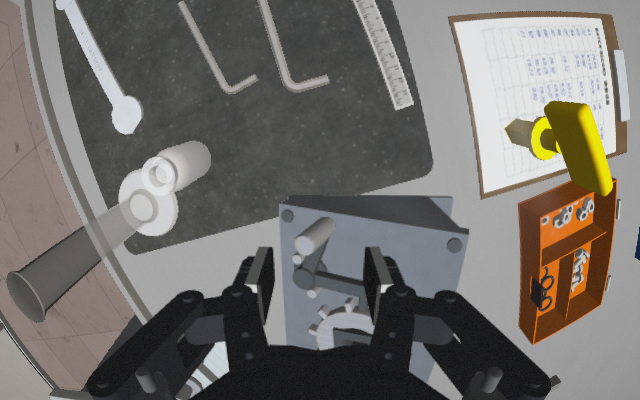

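View pics/t2c.png

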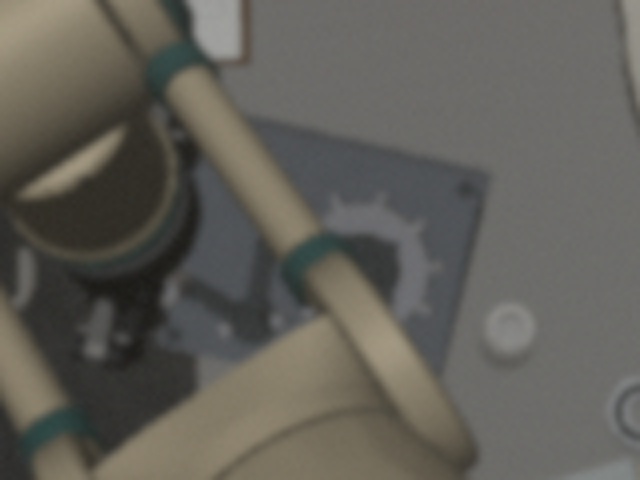

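```bash
python3 - <<'E'
from h import *
s,p,M=cur()
sc=load("pics/s2.npz");w=load("pics/w2.npz");t=load("pics/t2.npz")
for dz in (-30,-20,-10,0,10,19):
  for sg in (1,-1):
    q=p+M@[0,sg*.0235,dz/1000]
    print(dz,sg,"w",np.round(proj(w,q,True)),"s",np.round([(proj(sc,q)[0]-200)*3,(proj(sc,q)[1]-130)*3]),"t",np.round([(proj(t,q)[0]-200)*4,(proj(t,q)[1]-150)*4]))
print("post w",proj(w,face(-31,98,40),True),"cam",ray(w,320,200,True))
E
```

```text
-30 1 w [370. 274.] s [229. 263.] t [168. 222.]
-30 -1 w [273. 274.] s [264. 289.] t [144. 310.]
-20 1 w [367. 264.] s [230. 276.] t [171. 226.]
-20 -1 w [276. 263.] s [265. 302.] t [147. 313.]
-10 1 w [364. 254.] s [230. 288.] t [174. 230.]
-10 -1 w [278. 254.] s [266. 315.] t [150. 316.]
0 1 w [362. 246.] s [231. 300.] t [177. 234.]
0 -1 w [280. 246.] s [266. 327.] t [153. 319.]
10 1 w [360. 239.] s [232. 313.] t [179. 238.]
10 -1 w [282. 238.] s [267. 340.] t [156. 323.]
19 1 w [358. 232.] s [233. 324.] t [182. 242.]
19 -1 w [284. 232.] s [268. 351.] t [159. 325.]
post w (np.float64(309.2427869559893), np.float64(245.75418499413152)) cam (array([0.60087354, 0.47266781, 0.23992033]), array([-0.09991257, -0.30026485, -0.94860872]))
```

```bash
python3 - <<'E'
from h import *
w=load("pics/w2.npz");w1=load("pics/w1.npz")
for k,q in dict(TL=face(62,104,0),BL=face(-72,104,0),posttop=face(-31,98,40),pbase=face(-31,98,0),mouth=face(0,0,16)).items():
    print(k,q.round(3),np.round(proj(w,q,True)),np.round(proj(w1,q,True)))
print(ray(w,320,200,True),ray(w1,320,200,True)); rep()
K=w["camera_matrix"];print(K)
E
python3 - <<'E'
from h import *
w=load("pics/w2.npz")
cv2.imwrite("pics/w2c.png",cv2.resize(w["frame"][170:370,220:460,::-1],None,fx=3,fy=3,interpolation=cv2.INTER_CUBIC))
E
```

```text
TL [0.666 0.37  0.082] [474. 236.] [407. 175.]
BL [0.552 0.41  0.026] [284. 205.] [294. 163.]
posttop [0.569 0.397 0.079] [309. 246.] [309. 179.]
pbase [0.585 0.392 0.043] [335. 222.] [325. 171.]
mouth [0.573 0.292 0.071] [361. 352.] [343. 259.]
(array([0.60087354, 0.47266781, 0.23992033]), array([-0.09991257, -0.30026485, -0.94860872])) (array([0.60470797, 0.47023609, 0.3868802 ]), array([-0.10166387, -0.30132711, -0.94808567]))
t 2.27 p [0.5758 0.396  0.0817] q [28.8 31.2 80.6  0.  68.1 48. ] F [-0.4  0.3 -0.5] M [-0.    0.    0.02] w 0.0472
[[309.70691629   0.         318.48895569]
 [  0.         309.70691629 199.38342321]
 [  0.           0.           1.        ]]
```

View pics/w2c.png

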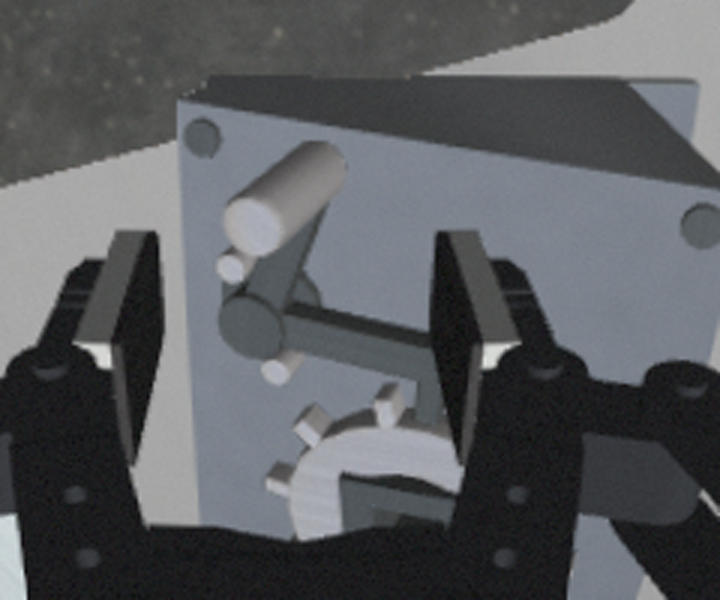

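```bash
python3 - <<'E'
from h import *
w=load("pics/w2.npz");s,p,M=cur()
for x in (-11,0,11):
  for dz in (-30,-20,-10,0,10):
    print(x,dz,[tuple(np.round([(proj(w,p+M@[x/1000,sg*.0235,dz/1000],True)[0]-220)*3,(proj(w,p+M@[x/1000,sg*.0235,dz/1000],True)[1]-170)*3])) for sg in (-1,1)])
sc=load("pics/s2.npz")
cv2.imwrite("pics/s2d.png",cv2.resize(sc["frame"][170:260,240:340,::-1],None,fx=8,fy=6.6,interpolation=cv2.INTER_CUBIC))
E
```

```text
-11 -30 [(np.float64(165.0), np.float64(365.0)), (np.float64(444.0), np.float64(366.0))]
-11 -20 [(np.float64(172.0), np.float64(333.0)), (np.float64(436.0), np.float64(333.0))]
-11 -10 [(np.float64(178.0), np.float64(304.0)), (np.float64(429.0), np.float64(304.0))]
-11 0 [(np.float64(184.0), np.float64(277.0)), (np.float64(423.0), np.float64(278.0))]
-11 10 [(np.float64(189.0), np.float64(253.0)), (np.float64(417.0), np.float64(254.0))]
0 -30 [(np.float64(160.0), np.float64(311.0)), (np.float64(449.0), np.float64(311.0))]
0 -20 [(np.float64(168.0), np.float64(280.0)), (np.float64(441.0), np.float64(281.0))]
0 -10 [(np.float64(175.0), np.float64(253.0)), (np.float64(433.0), np.float64(253.0))]
0 0 [(np.float64(181.0), np.float64(228.0)), (np.float64(426.0), np.float64(228.0))]
0 10 [(np.float64(187.0), np.float64(205.0)), (np.float64(420.0), np.float64(206.0))]
11 -30 [(np.float64(156.0), np.float64(252.0)), (np.float64(454.0), np.float64(252.0))]
11 -20 [(np.float64(164.0), np.float64(224.0)), (np.float64(445.0), np.float64(224.0))]
11 -10 [(np.float64(172.0), np.float64(198.0)), (np.float64(437.0), np.float64(199.0))]
11 0 [(np.float64(178.0), np.float64(175.0)), (np.float64(430.0), np.float64(176.0))]
11 10 [(np.float64(184.0), np.float64(155.0)), (np.float64(423.0), np.float64(155.0))]
```

View pics/s2d.png

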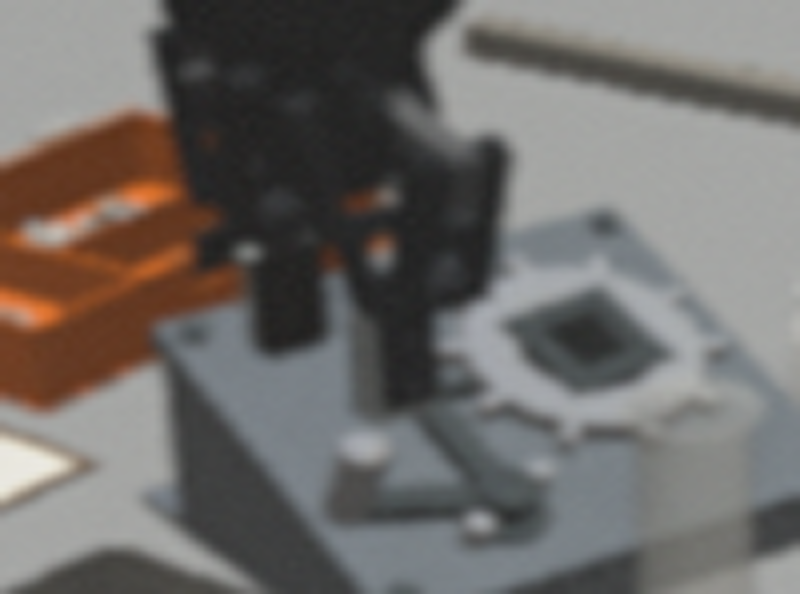

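```bash
python3 - <<'E'
from h import *
s0=load("pics/scene0.npz");w0=load("pics/wrist0.npz");p=np.array([.2378,.5231,.2136]);M=R.from_quat([.2118,.9773,-.00065,-.00024]).as_matrix()
for dz in (-30,-20,-10,0,10):
  print(dz,[np.round(proj(s0,p+M@[0,sg*.0428,dz/1000])) for sg in (-1,1)],[np.round(proj(w0,p+M@[.011,sg*.0428,dz/1000],True)) for sg in (-1,1)])
cv2.imwrite("pics/s0d.png",cv2.resize(s0["frame"][150:270,350:480,::-1],None,fx=5,fy=5,interpolation=cv2.INTER_CUBIC))
E
```

```text
-30 [array([437., 229.]), array([388., 247.])] [array([230., 254.]), array([406., 254.])]
-20 [array([437., 236.]), array([387., 254.])] [array([235., 245.]), array([402., 245.])]
-10 [array([436., 242.]), array([387., 260.])] [array([240., 236.]), array([397., 237.])]
0 [array([435., 248.]), array([387., 267.])] [array([244., 229.]), array([393., 229.])]
10 [array([435., 254.]), array([386., 273.])] [array([247., 222.]), array([389., 223.])]
```

View pics/s0d.png

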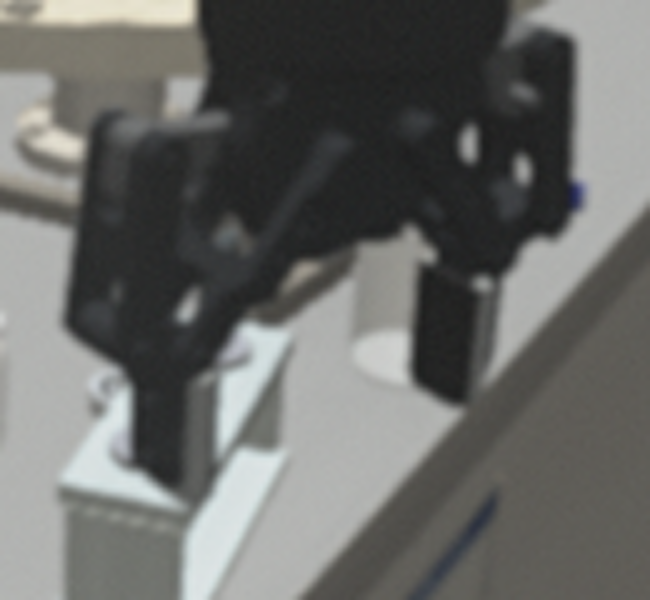

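Checking the sizes: both the scene and wrist views put the fingertips about 22 mm *behind* the reported TCP at this opening, and 30 mm behind when fully open. The description says ahead. I'll trust the images, go down in small steps and watch the force.

```bash
python3 -m jog '[0,0,12,0,0,0, 0,0,24,0,0,0, 0,0,32,0,0,0, 0,0,38,0,0,0, 0,0,38,0,0,0]'; python3 - <<'E'
from h import *
rep(); sc=snap("scene","pics/s3.png")
cv2.imwrite("pics/s3d.png",cv2.resize(sc["frame"][170:260,240:340,::-1],None,fx=8,fy=6.6,interpolation=cv2.INTER_CUBIC))
E
```

```text
clock: 2.9
position: [0.575, 0.3951, 0.0415]
ee_rot: [-0.0, 0.815, 0.579, -0.001]
contact_force: [-0.4, -0.3, 1.0]
width: 0.0466
t 2.9 p [0.575  0.3951 0.0415] q [28.8 33.1 83.2  0.  63.7 48. ] F [-0.4 -0.3  1. ] M [-0.   -0.03 -0.02] w 0.0466
```

View pics/s3d.png

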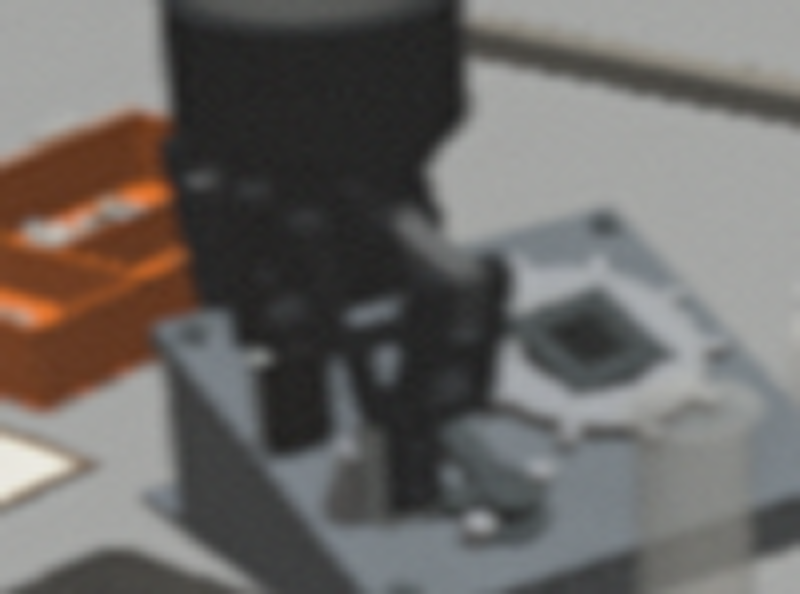

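```bash
python3 -m jog '[0,0,-1,0,0,0, 0,0,-1,0,0,0, 0,0,-1,0,0,0]' 0.66; python3 -m jog '[0,-8,1,0,0,0, 0,-16,4,0,0,0, 0,-22,7,0,0,0, 0,-28,10,0,0,0, 0,-32,12,0,0,0, 0,-35,13,0,0,0, 0,-37,14,0,0,0]'; python3 - <<'E'
from h import *
rep(); sc=snap("scene","pics/s4.png")
cv2.imwrite("pics/s4d.png",cv2.resize(sc["frame"][170:290,230:340,::-1],None,fx=7,fy=5,interpolation=cv2.INTER_CUBIC))
E
```

```text
clock: 3.32
position: [0.5745, 0.3958, 0.0436]
ee_rot: [-0.001, 0.815, 0.579, -0.0]
contact_force: [-2.4, 0.3, 1.5]
width: 0.0292
clock: 4.2
position: [0.5398, 0.4069, 0.029]
ee_rot: [0.0, 0.815, 0.579, -0.001]
contact_force: [1.4, -1.0, 0.7]
width: 0.0291
t 4.2 p [0.5398 0.4069 0.029 ] q [31.1 32.2 87.2 -0.  60.7 50.4] F [ 1.4 -1.   0.7] M [-0.21 -0.16 -0.03] w 0.0291
```

View pics/s4d.png

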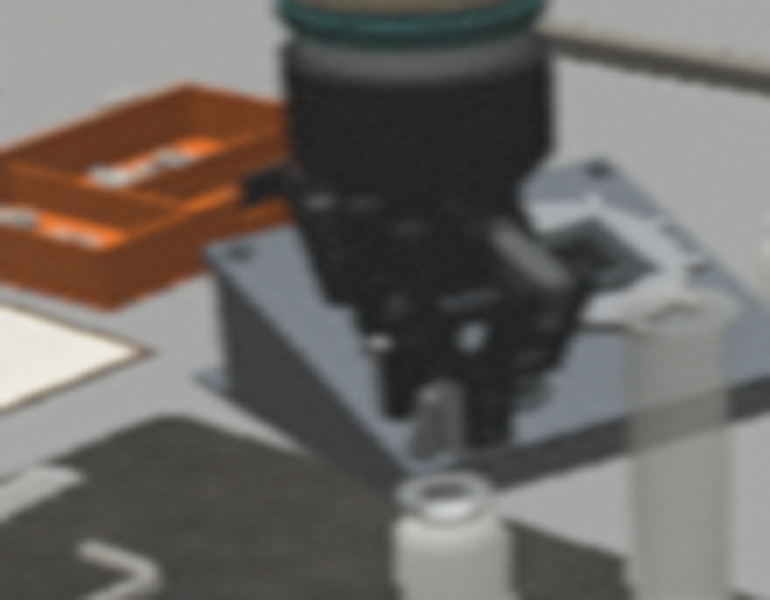

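```bash
python3 -m jog '[0,-3,1,0,0,0, 0,-5,2,0,0,0, 0,-5,2,0,0,0]'; python3 -c "from h import *;rep()"
```

```text
clock: 4.62
position: [0.5373, 0.4084, 0.0279]
ee_rot: [0.001, 0.815, 0.579, 0.001]
contact_force: [4.2, -4.7, 1.3]
width: 0.0293
t 4.62 p [0.5373 0.4084 0.0279] q [31.4 32.1 87.6 -0.2 60.2 50.7] F [ 4.2 -4.7  1.3] M [-0.72 -0.6  -0.08] w 0.0293
```

The force rose from 1.5 to 6 N and motion stalled, so the pawl is at its end stop. I'll back off, lift clear and look.

```bash
python3 -m jog '[0,5,-1,0,0,0, 0,10,-8,0,0,0, 0,14,-30,0,0,0, 0,17,-70,0,0,0, 0,17,-120,0,0,0, 0,17,-165,0,0,0, 0,17,-185,0,0,0, 0,17,-185,0,0,0]' 0.55; python3 - <<'E'
from h import *
rep(); im=snap("wrist","pics/w5.png"); snap("top","pics/t5.png"); sc=snap("scene","pics/s5.png")
for k,q in dict(post0=face(-31,98,40),post8=face(-65,98,40),mouth=face(0,0,16)).items(): print(k,np.round(proj(im,q,True)),np.round(proj(sc,q)))
cv2.imwrite("pics/w5c.png",cv2.resize(im["frame"][130:330,200:460,::-1],None,fx=3,fy=3,interpolation=cv2.INTER_CUBIC))
E
```

```text
clock: 5.62
position: [0.5525, 0.4044, 0.2149]
ee_rot: [-0.0, 0.815, 0.579, 0.002]
contact_force: [-0.1, 0.3, -0.1]
width: 0.0383
t 5.62 p [0.5525 0.4044 0.2149] q [30.4 25.2 71.6  0.  82.9 49.6] F [-0.1  0.3 -0.1] M [ 0.02 -0.01 -0.01] w 0.0383
post0 [337. 185.] [285. 237.]
post8 [306. 181.] [293. 249.]
mouth [368. 266.] [313. 220.]
```

View pics/w5c.png

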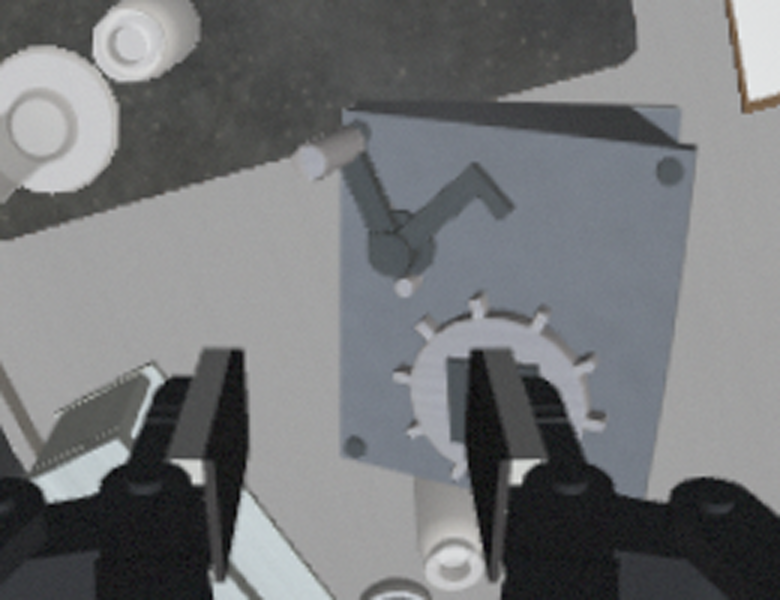

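View pics/s5.png

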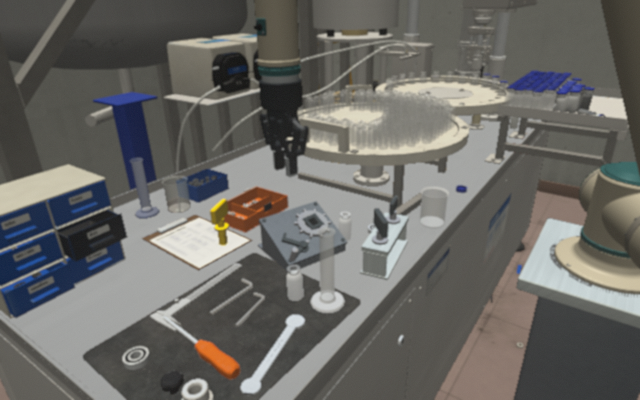

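The pawl is confirmed: its post top is at wrist pixel (304,184), and the end-stop prediction is (306,181). Next is the key. Candidates in the top view are the large dark key in the rack (300,293), the small dark key in the rack (346,280), and the yellow decoy on the clipboard (232,137). I choose (300,293) and will move above it for a close crop.

```bash
python3 -c "
from h import *
print(rel([.4057,.2847,.22],down(46.7)))"
```

```text
(array([-159.8,  -98. ,   -8.8]), array([ -0.2,   0. , -66. ]))
```

```bash
python3 -m jog '[-20,-10,-9,0,0,-10, -45,-27,-9,0,0,-20, -75,-46,-9,0,0,-30, -105,-65,-9,0,0,-40, -130,-80,-9,0,0,-50, -150,-92,-9,0,0,-60, -160,-98,-9,0,0,-66, -160,-98,-9,0,0,-66]' 0; python3 - <<'E'
from h import *
rep(); im=snap("wrist","pics/w6.png")
print(proj(im,[.4057,.2847,.13],True))
cv2.imwrite("pics/w6c.png",cv2.resize(im["frame"][130:350,200:460,::-1],None,fx=3,fy=2.7,interpolation=cv2.INTER_CUBIC))
E
```

```text
clock: 6.78
position: [0.4051, 0.2842, 0.2202]
ee_rot: [-0.001, 0.369, 0.929, -0.001]
contact_force: [-0.4, 0.4, -0.1]
width: 0.0855
t 6.78 p [0.4051 0.2842 0.2202] q [ 27.    8.7  94.8   0.   76.6 -19.7] F [-0.4  0.4 -0.1] M [-0.01  0.02 -0.  ] w 0.0855
(np.float64(319.75028714388964), np.float64(198.60067252434757))
```

View pics/w6.png

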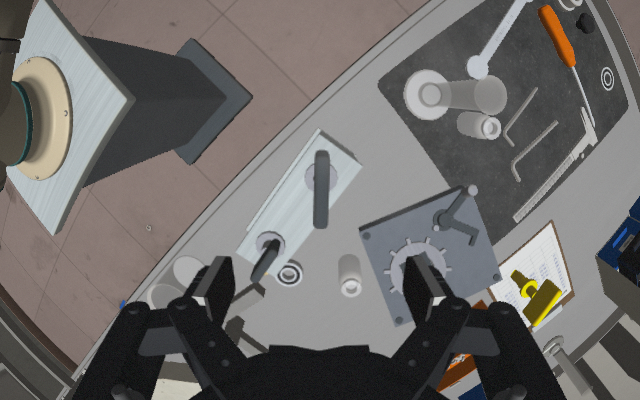

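View pics/w6c.png

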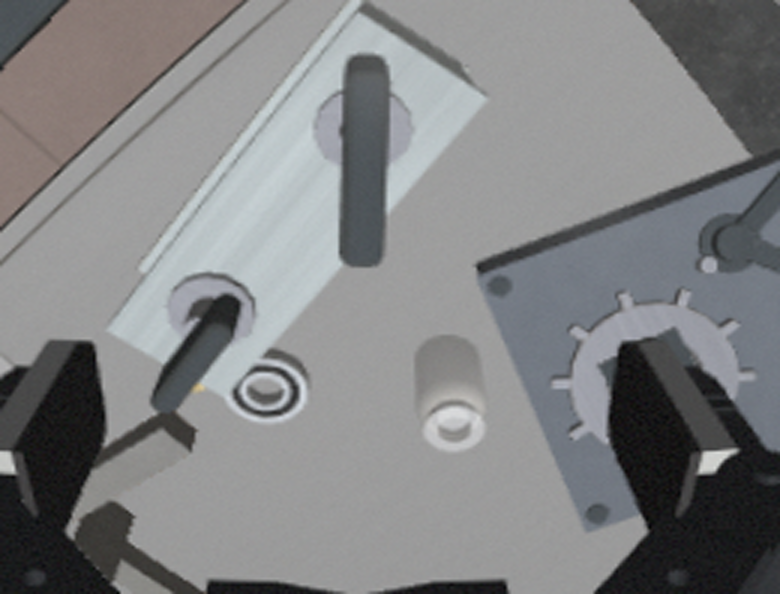

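```bash
python3 - <<'E'
from h import *
im=load("pics/w6.npz");P=lambda x,y:(200+x/3-.3,130+y/2.7-.3)
s,p,M=cur()
print("cam",ray(im,320,200,True)[0], (M.T@(ray(im,320,200,True)[0]-p)).round(4))
A=onz(im,*P(366,54),.13,True);B=onz(im,*P(362,266),.13,True)
print(A,B,np.linalg.norm(A-B),(A+B)/2,np.degrees(np.arctan2(*(B-A)[1::-1])))
for e in ((343,389,100),(340,385,240)): 
    l=onz(im,*P(e[0],e[2]),.13,True);r=onz(im,*P(e[1],e[2]),.13,True);print((l+r)/2,np.linalg.norm(l-r))
# collar centre at z .074: 
print("collar",onz(im,*P(363,133),.074,True))
E
```

```text
cam [0.34602682 0.340284   0.37947391] [ 0.0818 -0.0009 -0.159 ]
[0.37632632 0.31446793 0.13      ] [0.42600652 0.26637752 0.13      ] 0.06914340366997754 [0.40116642 0.29042272 0.13      ] -44.06843027539672
[0.38669318 0.3047556  0.13      ] 0.012616818935361391
[0.41945894 0.27271369 0.13      ] 0.013007818161079045
collar [0.40442426 0.28732825 0.074     ]
```

The crop confirms the large dark key: 13 mm thick and about 67 mm wide, with its wing axis at −44° and its centre at about (0.4037, 0.288). The small key is at wrist pixel (267,250). I'll descend with about 60 mm opening.

```bash
python3 -c "
from h import *
print(rel([.4037,.288,.072],down(45.7)))"; python3 -m jog '[0,0,0,0,0,0.8]' 0.3
```

```text
(array([  3.8,   1.1, 148.4]), array([-0.1, -0. ,  0.9]))
clock: 6.95
position: [0.4067, 0.2852, 0.2207]
ee_rot: [-0.0, 0.376, 0.927, -0.0]
contact_force: [0.5, -0.1, 0.5]
width: 0.0698
```

```bash
python3 -m jog '[2,0,40,0,0,0, 4,1,80,0,0,0, 4,1,105,0,0,0, 4,1,125,0,0,0, 4,1,140,0,0,0, 4,1,148,0,0,0, 4,1,148,0,0,0]'; python3 - <<'E'
from h import *
rep(); im=snap("wrist","pics/w7.png");sc=snap("scene","pics/s7.png")
a=cv2.resize(sc["frame"][160:290,330:450,::-1],(400,433),interpolation=cv2.INTER_CUBIC);b=cv2.resize(im["frame"][130:330,220:420,::-1],(400,433))
cv2.imwrite("pics/c7.png",np.hstack([a,b]))
E
```

```text
clock: 7.82
position: [0.4043, 0.2884, 0.073]
ee_rot: [-0.0, 0.375, 0.927, -0.0]
contact_force: [0.5, -0.3, 0.1]
width: 0.0598
t 7.83 p [0.4043 0.2884 0.073 ] q [ 27.5  16.4 107.8   0.   55.9 -18.5] F [ 0.5 -0.3  0.1] M [ 0.   -0.02  0.01] w 0.0598
```

View pics/c7.png

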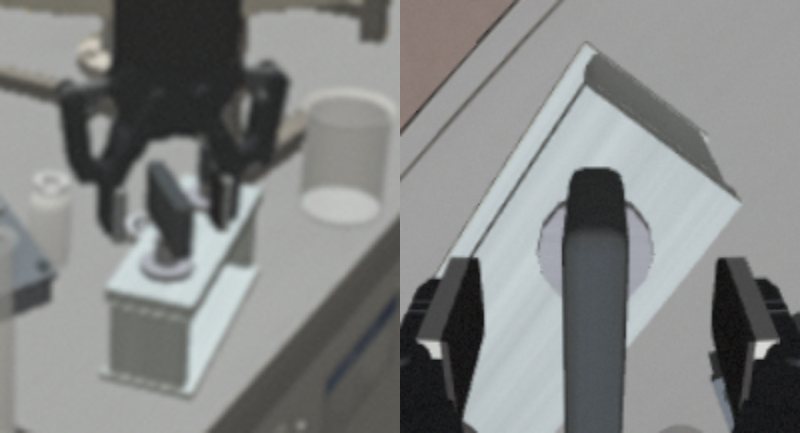

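```bash
python3 -m jog '[0,0,0,0,0,0, 0,0,0,0,0,0, 0,0,0,0,0,0, 0,0,0,0,0,0, 0,0,0,0,0,0]' 1 80; python3 - <<'E'
from h import *
rep(); im=snap("wrist","pics/w8.png");sc=snap("scene","pics/s8.png")
a=cv2.resize(sc["frame"][160:290,330:450,::-1],(400,433),interpolation=cv2.INTER_CUBIC);b=cv2.resize(im["frame"][130:330,220:420,::-1],(400,433))
cv2.imwrite("pics/c8.png",np.hstack([a,b]))
E
```

```text
clock: 8.55
position: [0.4045, 0.2885, 0.0738]
ee_rot: [0.0, 0.375, 0.927, 0.0]
contact_force: [-1.5, -0.0, 5.0]
width: 0.0123
t 8.55 p [0.4045 0.2885 0.0738] q [ 27.5  16.3 107.8   0.   55.9 -18.5] F [-1.5 -0.   5. ] M [-0.07  0.13 -0.02] w 0.0123
```

View pics/c8.png

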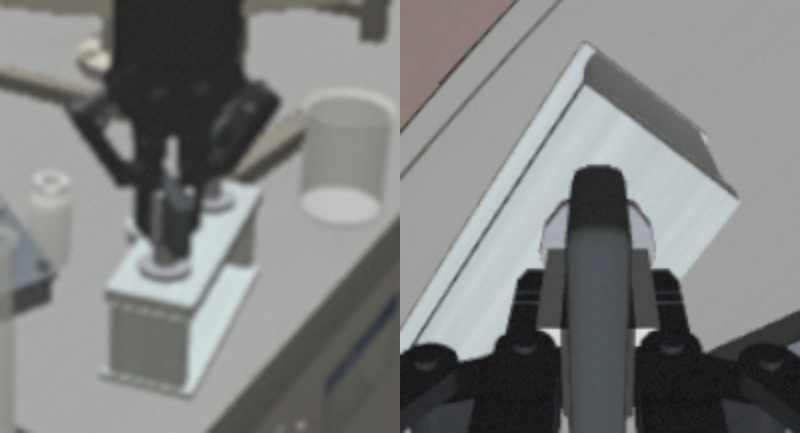

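```bash
python3 -m jog '[0,0,-10,0,0,0, 0,0,-30,0,0,0, 0,0,-60,0,0,0, 0,0,-90,0,0,0, 0,0,-115,0,0,0, 0,0,-125,0,0,0, 0,0,-125,0,0,0]'; python3 - <<'E'
from h import *
rep(); im=load("pics/w1.npz"); sc=load("pics/s5.npz")
b=cv2.resize(im["frame"][215:300,295:385,::-1],(800,600)[::1],interpolation=cv2.INTER_CUBIC)
b=cv2.resize(im["frame"][215:300,295:385,::-1],None,fx=7,fy=7,interpolation=cv2.INTER_CUBIC)
cv2.imwrite("pics/sock.png",b)
im=snap("scene","pics/s9.png")
cv2.imwrite("pics/s9c.png",cv2.resize(im["frame"][100:290,250:470,::-1],None,fx=3,fy=3,interpolation=cv2.INTER_CUBIC))
E
```

```text
clock: 9.52
position: [0.4043, 0.2884, 0.1985]
ee_rot: [0.0, 0.375, 0.927, 0.0]
contact_force: [0.3, 0.3, -2.0]
width: 0.0118
t 9.53 p [0.4043 0.2884 0.1985] q [ 27.5   9.6  96.9   0.   73.4 -18.5] F [ 0.3  0.3 -2. ] M [-0.07  0.04 -0.01] w 0.0118
```

View pics/sock.png

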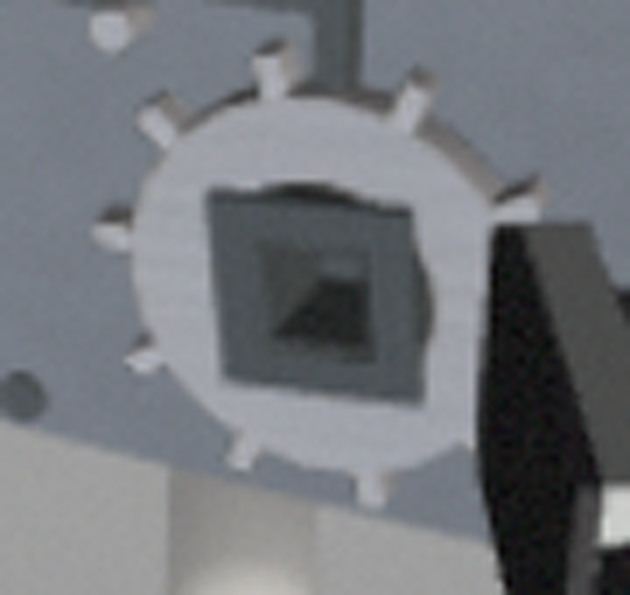

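View pics/s9c.png

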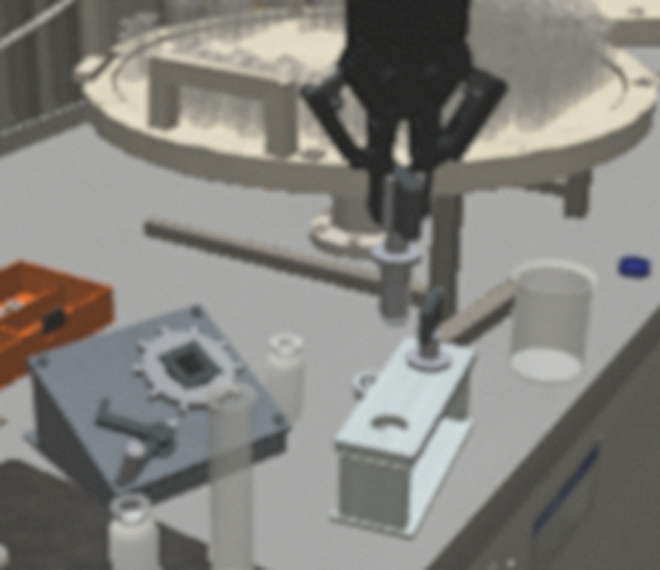

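```bash
python3 - <<'E'
from h import *
im=load("pics/w1.npz")
def onface(im,u,v,h,fish=True):
    o,d=ray(im,u,v,fish); c=face(0,0,h); q=o+d*((c-o)@n)/(d@n); r=q-W; return np.array([r@ux,r@uy])*1000
P=lambda x,y:(295+x/7-.4,215+y/7-.4)
for nm,pts in dict(outer=[(210,190),(412,208),(424,404),(222,381)],inner=[(260,245),(375,262),(378,362),(275,335)]).items():
    q=np.array([onface(im,*P(*p),16) for p in pts]);print(nm,q.round(1).tolist(),q.mean(0).round(1))
    for i in range(4):
        e=q[(i+1)%4]-q[i];print("  len",np.linalg.norm(e).round(1),"ang mod90",(np.degrees(np.arctan2(e[1],e[0]))%90).round(1))
for p in [(272,55),(410,90),(520,195),(112,225),(160,115),(145,355)]: 
    q=onface(im,*P(*p),14);print(np.linalg.norm(q).round(1),np.degrees(np.arctan2(q[1],q[0])).round(1))
sc=load("pics/s9.npz");s,p,M=cur();q=proj(sc,p+M@[0,0,.0515]);print((q[0]-250)*3,(q[1]-100)*3); q=proj(sc,p+M@[0,0,.0005]);print("collar",(q[0]-250)*3,(q[1]-100)*3)
E
```

```text
outer [[-24.2, 17.4], [11.4, 21.3], [15.4, -15.0], [-21.6, -19.4]] [-4.7  1.1]
  len 35.8 ang mod90 6.3
  len 36.5 ang mod90 6.2
  len 37.3 ang mod90 6.9
  len 37.0 ang mod90 4.0
inner [[-15.0, 9.0], [5.5, 10.2], [6.9, -8.7], [-11.9, -7.8]] [-3.6  0.7]
  len 20.5 ang mod90 3.3
  len 18.9 ang mod90 4.0
  len 18.8 ang mod90 87.2
  len 17.0 ang mod90 10.4
45.3 108.3
42.1 76.9
38.8 42.3
44.0 172.6
44.6 140.3
42.1 -153.0
395.39499790977334 322.2147994099887
collar 398.5158613716217 252.06544906251656
```

```bash
python3 - <<'E'
from h import *
w6=load("pics/w6.npz");s9=load("pics/s9.npz");t=load("pics/top0.npz")
m=face(0,0,16)
print(proj(w6,m,True),proj(s9,m),proj(t,m))
def C(im,c,hw): 
    x,y=map(int,c);return cv2.resize(im["frame"][y-hw:y+hw,x-hw:x+hw,::-1],(380,380),interpolation=cv2.INTER_CUBIC)
cv2.imwrite("pics/cmp.png",np.hstack([C(s9,(313,220),20),C(t,(291,216),20)]))
E
```

```text
(np.float64(418.3232134966952), np.float64(274.6513368656837)) (np.float64(313.2060498723093), np.float64(220.06692035939935)) (np.float64(290.5962728237149), np.float64(216.74711452929577))
```

View pics/cmp.png

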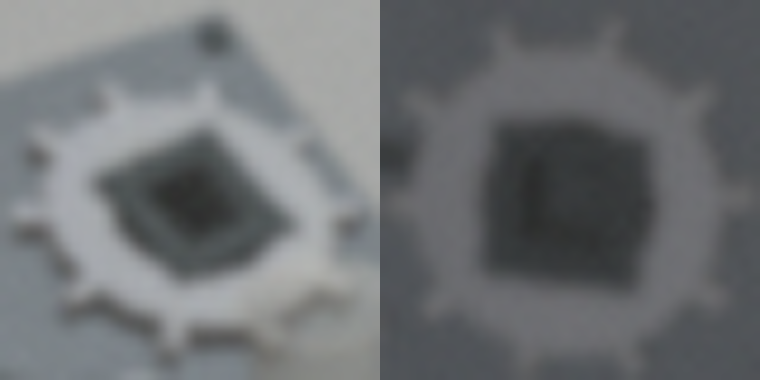

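```bash
cat >> h.py <<'E'
def tgt(j): # jaw at angle j deg from ux in face
    j=np.radians(j); y=np.cos(j)*ux+np.sin(j)*uy; z=-n; return np.c_[np.cross(y,z),y,z]
E
python3 - <<'E'
from h import *
s,p,C=cur()
P1=face(0,0,100);M=tgt(6)
sh,rv=rel(P1,M);print(P1,sh,rv,np.linalg.norm(rv))
for k in range(1,9): print((rv*k/7).round(1), (sh*k/7).round())
E
```

```text
[0.53911325 0.30396814 0.14663078] [-86.3 105.6  50.9] [-21.3 -15.2  58.3] 63.903208057185985
[-3.  -2.2  8.3] [-12.  15.   7.]
[-6.1 -4.3 16.7] [-25.  30.  15.]
[-9.1 -6.5 25. ] [-37.  45.  22.]
[-12.2  -8.7  33.3] [-49.  60.  29.]
[-15.2 -10.9  41.6] [-62.  75.  36.]
[-18.3 -13.   50. ] [-74.  91.  44.]
[-21.3 -15.2  58.3] [-86. 106.  51.]
[-24.3 -17.4  66.6] [-99. 121.  58.]
```

```bash
python3 -m jog '[-12,15,0,-3,-2.2,8.3, -25,30,0,-6.1,-4.3,16.7, -37,45,5,-9.1,-6.5,25, -49,60,10,-12.2,-8.7,33.3, -62,75,20,-15.2,-10.9,41.6, -74,91,35,-18.3,-13,50, -86,106,51,-21.3,-15.2,58.3, -86,106,51,-21.3,-15.2,58.3, -86,106,51,-21.3,-15.2,58.3]'; python3 - <<'E'
from h import *
rep(); print(rel(face(0,0,100),tgt(6)))
w=snap("wrist","pics/w10.png");sc=snap("scene","pics/s10.png")
s,p,M=cur()
q=proj(sc,p+M@[0,0,.0515]);print("tip s",q); q=proj(sc,face(0,0,16));print("mouth s",q)
print("tip w",proj(w,p+M@[0,0,.0515],True),"mouth",proj(w,face(0,0,16),True))
a=cv2.resize(sc["frame"][150:260,250:350,::-1],(400,440),interpolation=cv2.INTER_CUBIC);b=cv2.resize(w["frame"][130:350,220:420,::-1],(400,440))
cv2.imwrite("pics/c10.png",np.hstack([a,b]))
E
```

```text
clock: 10.7
position: [0.539, 0.3044, 0.1467]
ee_rot: [0.182, 0.765, 0.607, 0.115]
contact_force: [-0.2, 0.7, -0.7]
width: 0.012
t 10.7 p [0.539  0.3044 0.1467] q [ 35.2  16.3 101.2 -26.4  50.5  63.2] F [-0.2  0.7 -0.7] M [0.11 0.23 0.02] w 0.012
(array([-0.4,  0.2,  0.2]), array([-0.1,  0. ,  0.1]))
tip s (np.float64(316.0330709346643), np.float64(210.13208607281044))
mouth s (np.float64(313.2060498723093), np.float64(220.06692035939935))
tip w (np.float64(321.32452179202915), np.float64(214.23741699726392)) mouth (np.float64(319.9091296295631), np.float64(200.3875207485824))
```

View pics/c10.png

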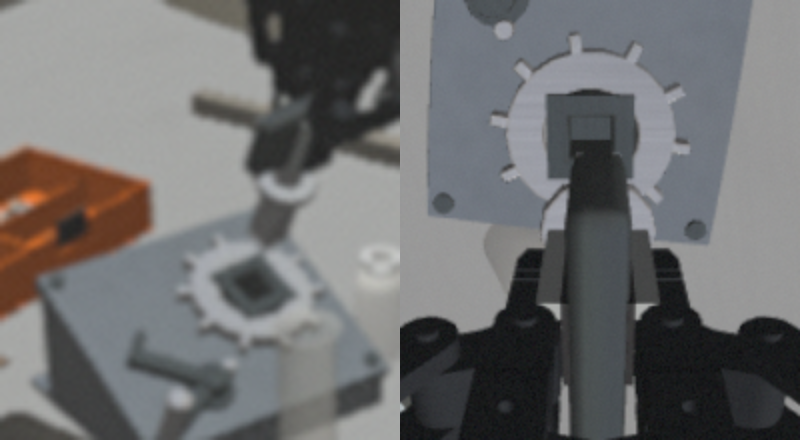

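```bash
python3 - <<'E'
from h import *
w=load("pics/w10.npz");s,p,M=cur()
for z in (-.056,-.037,-.018,0.0005,.0515): print(z,[np.round(proj(w,p+M@[x,0,z],True),1) for x in (0,.033,.017)])
for h in (16,0): print(h,[np.round(proj(w,face(x,y,h),True),1) for x,y in ((-72,-52),(-72,104),(62,-52),(62,104))] if h==0 else 0)
print([np.round(proj(w,face(x,0,16),True),1) for x in (-43,43)])
cv2.imwrite("pics/w10c.png",cv2.resize(w["frame"][135:255,230:400,::-1],None,fx=4.7,fy=4.7,interpolation=cv2.INTER_CUBIC))
E
```

```text
-0.056 [array([322.7, 307.5]), array([323.6, 236.1]), array([323.2, 273.3])]
-0.037 [array([322.4, 282.4]), array([323., 217.]), array([322.7, 250.5])]
-0.018 [array([322.1, 262.3]), array([322.6, 202.3]), array([322.3, 232.7])]
0.0005 [array([321.8, 246.2]), array([322.2, 191.1]), array([322. , 218.8])]
0.0515 [array([321.3, 214.2]), array([321.6, 169.9]), array([321.5, 191.9])]
16 0
0 [array([238.6, 238.8]), array([247.4,  67.5]), array([378.2, 252.8]), array([406.4,  85.4])]
[array([268.6, 195.1]), array([370.6, 205.6])]
```

View pics/w10c.png

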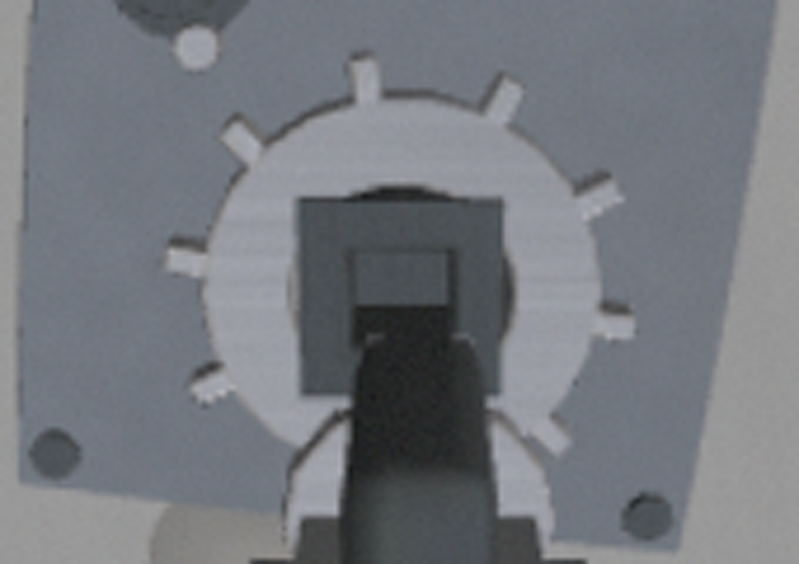

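The socket's sides are parallel to the jaws, with the square at wrist (314.7,197.5). The tensioner's shift from prediction and the held key's own shift agree to about 1 px (1 mm). That is inside the taper's capture range, so I'll insert in stages and watch the force.

```bash
python3 -m jog '[0,0,12,0,0,0, 0,0,24,0,0,0, 0,0,31,0,0,0, 0,0,36,0,0,0, 0,0,40,0,0,0, 0,0,40,0,0,0]'; python3 - <<'E'
from h import *
rep(); print(rel(face(0,0,41.5),tgt(6)))
s,p,M=cur();print("F tool",(M.T@np.array(s["contact_force"])).round(1))
w=snap("wrist","pics/w11.png");sc=snap("scene","pics/s11.png")
a=cv2.resize(sc["frame"][150:260,250:350,::-1],(400,440),interpolation=cv2.INTER_CUBIC);b=cv2.resize(w["frame"][130:350,220:420,::-1],(400,440))
cv2.imwrite("pics/c11.png",np.hstack([a,b]))
E
```

```text
clock: 11.55
position: [0.5539, 0.2996, 0.1093]
ee_rot: [0.181, 0.766, 0.605, 0.115]
contact_force: [-3.9, 2.5, -2.7]
width: 0.012
t 11.55 p [0.5539 0.2996 0.1093] q [ 33.7  19.2 103.1 -27.9  45.7  64.7] F [-3.9  2.5 -2.7] M [0.76 1.23 0.15] w 0.012
(array([-1. ,  1.8, 18.1]), array([-0.2, -0. , -0.1]))
F tool [ 1.6 -5.1  0.6]
```

View pics/c11.png

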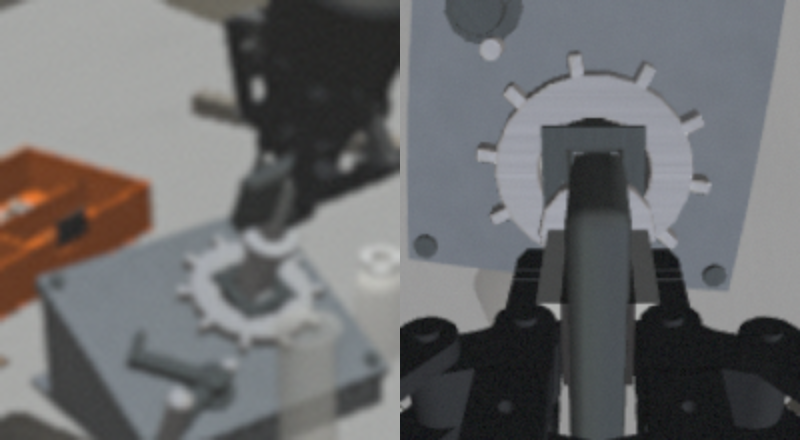

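The tip is in the mouth, and a side force of about 5 N shows the socket roughly 2 mm down the slope. I'll correct for that and push home.

```bash
python3 -m jog '[1,-2,0,0,0,0, 1,-2,4,0,0,0, 1,-2,8,0,0,0, 1,-2,12,0,0,0, 1,-2,14,0,0,0, 1,-2,14,0,0,0]'; python3 - <<'E'
from h import *
rep(); print(rel(face(0,0,41.5),tgt(6)))
s,p,M=cur();print("F tool",(M.T@np.array(s["contact_force"])).round(1))
E
```

```text
clock: 12.4
position: [0.5592, 0.2982, 0.0966]
ee_rot: [0.183, 0.766, 0.605, 0.115]
contact_force: [-3.7, 1.0, -4.6]
width: 0.0119
t 12.4 p [0.5592 0.2982 0.0966] q [ 33.4  20.2 103.7 -28.8  44.1  65.6] F [-3.7  1.  -4.6] M [ 0.42  1.29 -0.08] w 0.0119
(array([-1.4,  2.1,  4.3]), array([-0.,  0., -0.]))
F tool [ 0.3 -5.4  2.6]
```

```bash
python3 -m jog '[0,-1,2,0,0,0, 0,-1,4,0,0,0, 0,-1,6,0,0,0, 0,-1,7,0,0,0, 0,-1,7,0,0,0]'; python3 - <<'E'
from h import *
rep(); print(rel(face(0,0,41.5),tgt(6)))
s,p,M=cur();print("F tool",(M.T@np.array(s["contact_force"])).round(1))
w=snap("wrist","pics/w12.png");sc=snap("scene","pics/s12.png")
a=cv2.resize(sc["frame"][150:260,250:350,::-1],(400,440),interpolation=cv2.INTER_CUBIC);b=cv2.resize(w["frame"][130:350,220:420,::-1],(400,440))
cv2.imwrite("pics/c12.png",np.hstack([a,b]))
E
```

```text
clock: 13.02
position: [0.5605, 0.2985, 0.0943]
ee_rot: [0.183, 0.766, 0.605, 0.117]
contact_force: [-19.1, 3.3, 19.4]
width: 0.0119
t 13.03 p [0.5605 0.2985 0.0943] q [ 33.3  20.4 103.9 -29.2  43.6  66. ] F [-19.1   3.3  19.4] M [-0.16  2.33 -0.4 ] w 0.0119
(array([-2.1,  1.9,  1.8]), array([ 0.1, -0.1, -0.2]))
F tool [ -2.1  -9.3 -25.7]
```

View pics/c12.png

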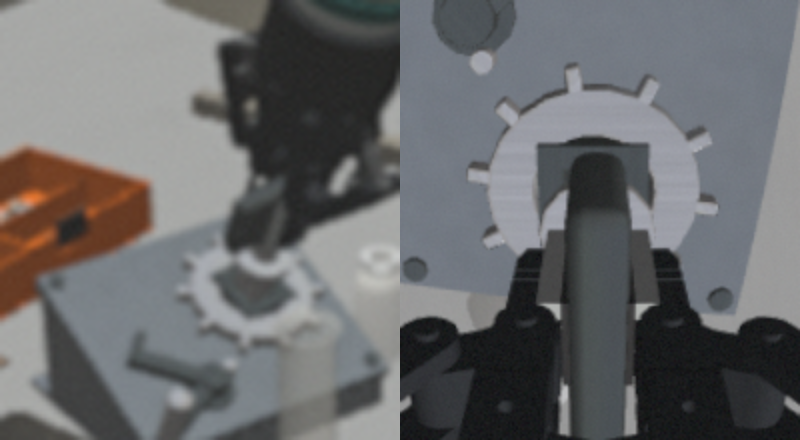

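A firm stop: the axial force jumped from ~0 to 26 N within 2 mm of the calculated floor, so the key is home. I'll ease the preload and turn anticlockwise, which is negative about tool z.

```bash
python3 -m jog '[0,-1,-2,0,0,0, 0,-1,-2,0,0,0]'; python3 -c "
from h import *
rep();s,p,M=cur();print('F tool',(M.T@np.array(s['contact_force'])).round(1))"; python3 -m jog '[0,-1,0,0,0,-4, 0,-1,0,0,0,-10, 0,-1,0,0,0,-17, 0,-1,0,0,0,-24, 0,-1,0,0,0,-24]'; python3 -c "
from h import *
rep();s,p,M=cur();print('F tool',(M.T@np.array(s['contact_force'])).round(1),(M.T@np.array(s['moment'])).round(2));print(rel(face(0,0,41.5),tgt(6)))"
```

```text
clock: 13.38
position: [0.5602, 0.2985, 0.0943]
ee_rot: [0.183, 0.766, 0.605, 0.117]
contact_force: [-9.4, 0.8, 9.3]
width: 0.0119
t 13.38 p [0.5602 0.2985 0.0943] q [ 33.4  20.4 103.9 -29.3  43.6  66. ] F [-9.4  0.8  9.3] M [-0.11  1.33 -0.27] w 0.0119
F tool [ -1.9  -4.5 -12.3]
clock: 14.0
position: [0.5592, 0.2989, 0.0938]
ee_rot: [0.204, 0.623, 0.751, 0.077]
contact_force: [-10.4, 1.5, 9.3]
width: 0.0123
t 14.0 p [0.5592 0.2989 0.0938] q [ 33.5  20.4 104.  -29.3  43.5  42.1] F [-10.4   1.5   9.3] M [ 0.02  1.48 -0.24] w 0.0123
F tool [  1.   -5.7 -12.8] [1.48 0.25 0.02]
(array([-3.4,  2.2,  1.9]), array([ 0.2, -0.1, 23.9]))
```

```bash
python3 -m jog '[0,0,0,0,0,-7, 0,0,0,0,0,-14, 0,0,0,0,0,-21, 0,0,0,0,0,-28, 0,0,0,0,0,-28]'; python3 - <<'E'
from h import *
rep(); print(rel(face(0,0,41.5),tgt(6)))
s,p,M=cur();print("F tool",(M.T@np.array(s["contact_force"])).round(1),(M.T@np.array(s['moment'])).round(2))
w=snap("wrist","pics/w13.png");sc=snap("scene","pics/s13.png")
a=cv2.resize(sc["frame"][150:260,250:350,::-1],(400,440),interpolation=cv2.INTER_CUBIC);b=cv2.resize(w["frame"][130:350,220:420,::-1],(400,440))
cv2.imwrite("pics/c13.png",np.hstack([a,b]))
E
```

```text
clock: 14.62
position: [0.559, 0.2988, 0.0937]
ee_rot: [0.216, 0.423, 0.88, 0.025]
contact_force: [-11.4, 1.9, 9.9]
width: 0.0123
t 14.62 p [0.559  0.2988 0.0937] q [ 33.5  20.4 104.  -29.3  43.6  14.1] F [-11.4   1.9   9.9] M [-0.04  1.58 -0.31] w 0.0123
(array([-4.1,  0.6,  1.9]), array([ 0.1, -0. , 51.9]))
F tool [  4.1  -4.9 -13.8] [1.32 0.91 0.04]
```

View pics/c13.png

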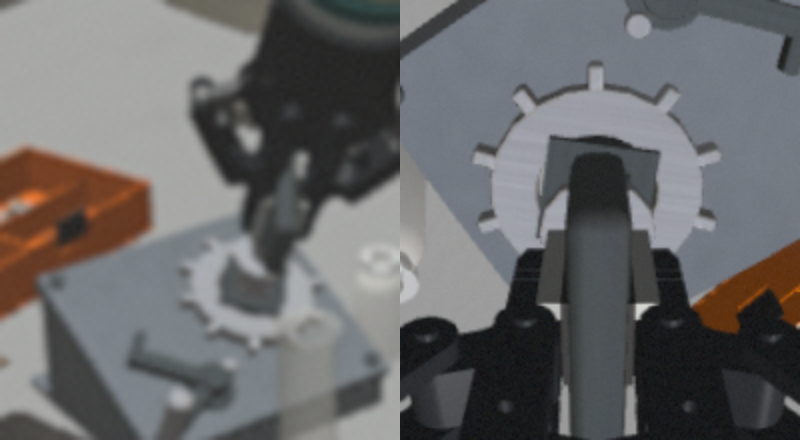

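The wheel follows with about 8° of play (square 16 in 18). The stop should come after about 28–30° more.

```bash
python3 -m jog '[0,0,0,0,0,-7, 0,0,0,0,0,-14, 0,0,0,0,0,-21, 0,0,0,0,0,-25, 0,0,0,0,0,-25]';python3 -c "
from h import *
rep();s,p,M=cur();print('F tool',(M.T@np.array(s['contact_force'])).round(1),(M.T@np.array(s['moment'])).round(2));print(rel(face(0,0,41.5),tgt(6)))"; python3 -m jog '[0,0,0,0,0,-3, 0,0,0,0,0,-6, 0,0,0,0,0,-6, 0,0,0,0,0,-6]'; python3 - <<'E'
from h import *
rep(); print(rel(face(0,0,41.5),tgt(6)))
s,p,M=cur();print("F tool",(M.T@np.array(s["contact_force"])).round(1),(M.T@np.array(s['moment'])).round(2))
w=snap("wrist","pics/w14.png");sc=snap("scene","pics/s14.png")
a=cv2.resize(sc["frame"][150:260,250:350,::-1],(400,440),interpolation=cv2.INTER_CUBIC);b=cv2.resize(w["frame"][130:350,220:420,::-1],(400,440))
cv2.imwrite("pics/c14.png",np.hstack([a,b]))
E
```

```text
clock: 15.35
position: [0.5588, 0.2986, 0.0937]
ee_rot: [0.216, 0.223, 0.95, -0.023]
contact_force: [-11.4, 0.7, 10.7]
width: 0.012
t 15.35 p [0.5588 0.2986 0.0937] q [ 33.5  20.4 104.  -29.3  43.6 -10.8] F [-11.4   0.7  10.7] M [-0.05  1.58 -0.33] w 0.012
F tool [  5.   -3.7 -14.4] [0.84 1.38 0.06]
(array([-4.1, -0.9,  1.9]), array([ 0.1,  0. , 76.9]))
clock: 15.85
position: [0.5587, 0.2985, 0.0937]
ee_rot: [0.214, 0.174, 0.961, -0.034]
contact_force: [-11.0, 0.5, 9.9]
width: 0.0119
t 15.85 p [0.5587 0.2985 0.0937] q [ 33.5  20.4 104.  -29.2  43.6 -16.7] F [-11.    0.5   9.9] M [ 0.05  1.48 -0.7 ] w 0.0119
(array([-4. , -1.2,  1.9]), array([ 0.1,  0. , 82.8]))
F tool [  5.3  -3.3 -13.5] [0.73 1.39 0.45]
```

View pics/c14.png

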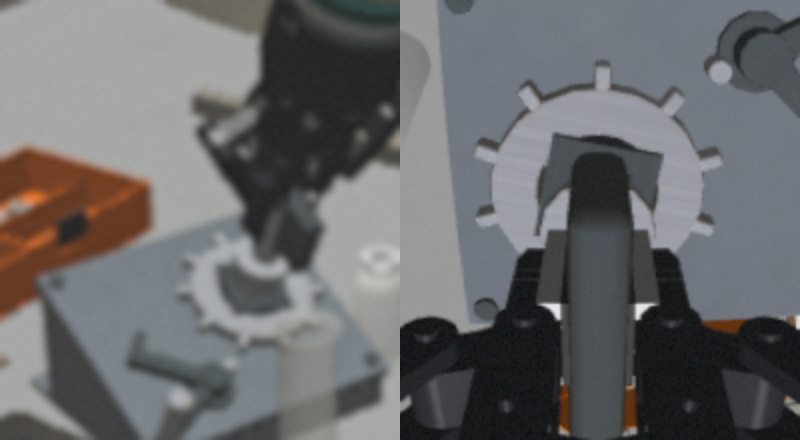

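The moment jumped to 0.45 N m, and the wheel reads 6+82.8−11.2 ≈ 77.6° = 1.354 rad in the image, so it is at the stop. I'll relax the preload within the play, then release.

```bash
python3 -m jog '[1,-0.6,-2,0,0,3, 1,-0.6,-2,0,0,4, 1,-0.6,-2,0,0,4]';python3 -c "
from h import *
rep();s,p,M=cur();print('F tool',(M.T@np.array(s['contact_force'])).round(1),(M.T@np.array(s['moment'])).round(2))"; python3 -m jog '[0,0,0,0,0,0, 0,0,0,0,0,0, 0,0,0,0,0,0, 0,0,0,0,0,0, 0,0,0,0,0,0]' 0.4; python3 - <<'E'
from h import *
rep()
w=snap("wrist","pics/w15.png");sc=snap("scene","pics/s15.png")
a=cv2.resize(sc["frame"][150:260,250:350,::-1],(400,440),interpolation=cv2.INTER_CUBIC);b=cv2.resize(w["frame"][130:350,220:420,::-1],(400,440))
cv2.imwrite("pics/c15.png",np.hstack([a,b]))
E
```

```text
clock: 16.32
position: [0.5583, 0.2985, 0.0937]
ee_rot: [0.216, 0.205, 0.954, -0.026]
contact_force: [-1.0, -0.8, -0.8]
width: 0.012
t 16.32 p [0.5583 0.2985 0.0937] q [ 33.5  20.3 104.1 -29.3  43.5 -12.8] F [-1.  -0.8 -0.8] M [-0.04  0.39 -0.07] w 0.012
F tool [ 0.9 -1.2  0.5] [ 0.21  0.34 -0.01]
clock: 16.95
position: [0.5573, 0.2986, 0.0932]
ee_rot: [0.215, 0.206, 0.954, -0.026]
contact_force: [0.1, 0.4, 0.4]
width: 0.0513
t 16.95 p [0.5573 0.2986 0.0932] q [ 33.5  20.3 104.2 -29.3  43.6 -12.8] F [0.1 0.4 0.4] M [0.09 0.19 0.01] w 0.0513
```

View pics/c15.png

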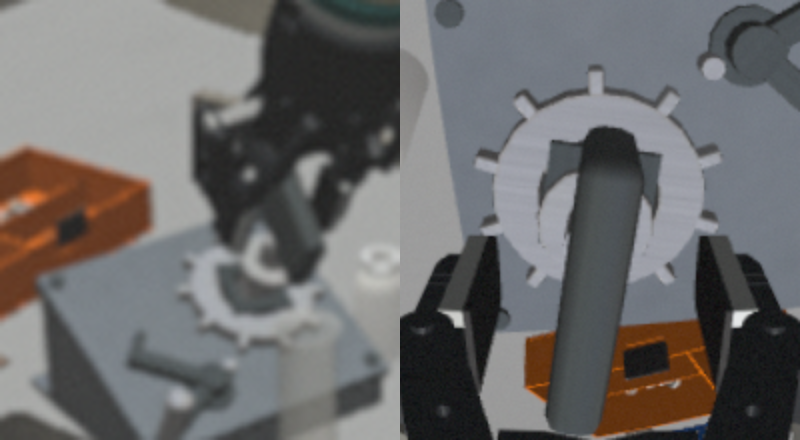

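The key has settled into the play and is free of the pads on both sides. I'll withdraw straight back.

```bash
python3 -m jog '[0,0,-10,0,0,0, 0,0,-25,0,0,0, 0,0,-50,0,0,0, 0,0,-80,0,0,0, 0,0,-105,0,0,0, 0,0,-120,0,0,0, 0,0,-120,0,0,0]'; python3 - <<'E'
from h import *
rep()
w=snap("wrist","pics/w16.png");sc=snap("scene","pics/s16.png");t=snap("top","pics/t16.png")
a=cv2.resize(sc["frame"][150:270,250:370,::-1],(400,400),interpolation=cv2.INTER_CUBIC);b=cv2.resize(w["frame"][110:330,210:430,::-1],(400,400))
cv2.imwrite("pics/c16.png",np.hstack([a,b]))
# predicted for perfectly home key
print("home tip..wing top sc",[np.round((np.array(proj(sc,face(0,0,h)))-[250,150])*400/120) for h in (16,36,79,98)])
print("w",[np.round((np.array(proj(w,face(0,0,h),True))-[210,110])*400/220) for h in (16,36,39,98)])
E
```

```text
clock: 17.92
position: [0.5094, 0.316, 0.2035]
ee_rot: [0.216, 0.206, 0.954, -0.025]
contact_force: [0.3, 0.3, 0.0]
width: 0.0513
t 17.93 p [0.5094 0.316  0.2035] q [ 38.2  12.3  98.1 -24.9  57.9 -16.3] F [0.3 0.3 0. ] M [0.07 0.21 0.04] w 0.0513
home tip..wing top sc [array([211., 234.]), array([217., 214.]), array([232., 171.]), array([239., 151.])]
w [array([194., 137.]), array([194., 147.]), array([194., 148.]), array([194., 188.])]
```

View pics/c16.png

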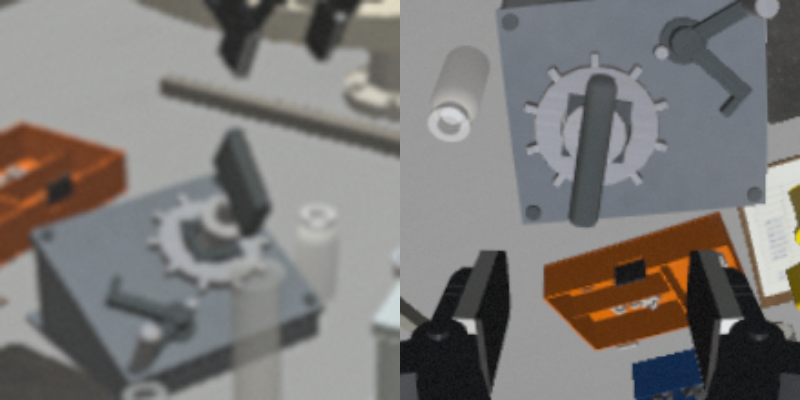

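View pics/s16.png

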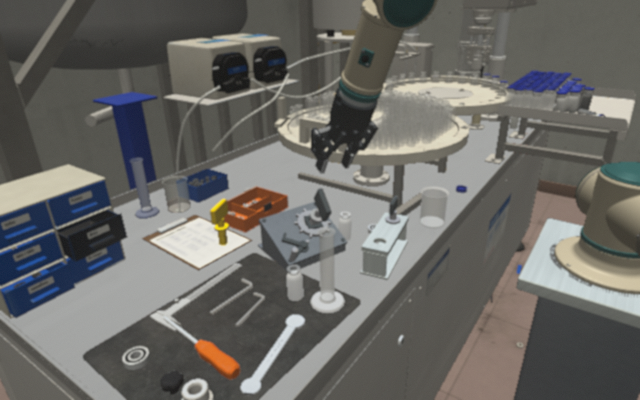

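The pawl and wheel look right, and the small key and bystanders are in place. The key leans a little in its play, so I'll measure the tilt from two views.

```bash
python3 - <<'E'
from h import *
sc=load("pics/s16.npz");w=load("pics/w16.npz");t=load("pics/t16.npz")
a=cv2.resize(sc["frame"][180:250,290:350,::-1],(400,467),interpolation=cv2.INTER_CUBIC);b=cv2.resize(w["frame"][130:250,260:363,::-1],(400,466),interpolation=cv2.INTER_CUBIC)
cv2.imwrite("pics/c17.png",np.hstack([a[:466],b]))
cv2.imwrite("pics/t17.png",cv2.resize(t["frame"][170:260,230:340,::-1],None,fx=6,fy=6,interpolation=cv2.INTER_CUBIC))
E
```

```text
(no output)
```

View pics/c17.png

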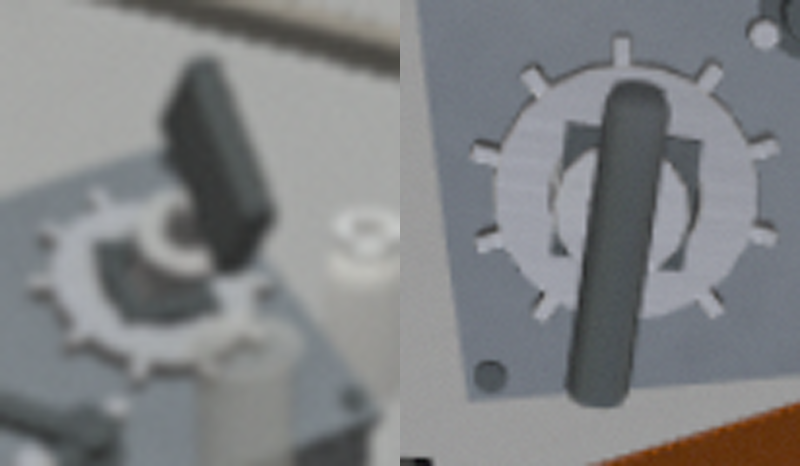

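View pics/t17.png

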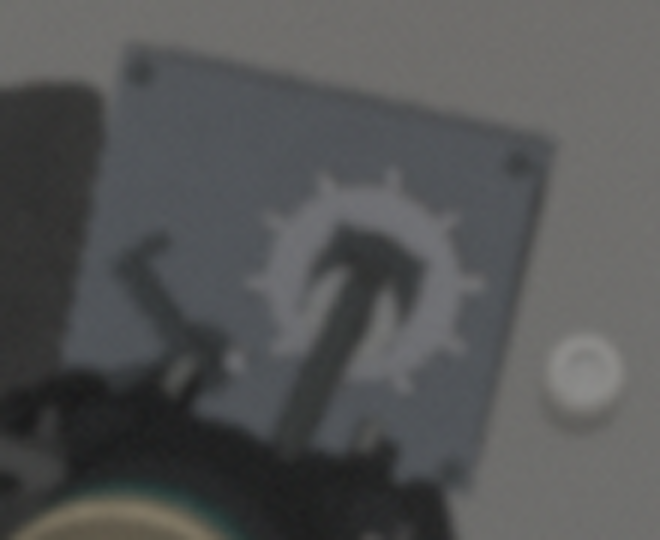

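```bash
python3 - <<'E'
from h import *
sc=load("pics/s16.npz");w=load("pics/w16.npz")
out=[]
for nm,s_,w_ in (("wing",(322.4,204.4),(314.1,197.5)),("collar",(317.7,215.2),(315.9,192.8)),("mouth",(312.9,220.7),(316.7,185.4))):
    p,e=tri(ray(sc,*s_),ray(w,*w_,True)); r=p-W; print(nm,p.round(4),"face coords",(np.array([r@ux,r@uy,r@n])*1000).round(1),np.round(e,4)); out.append(p)
d=out[0]-out[1];print("wing-collar len",np.linalg.norm(d),"tilt",np.arccos(d@n/np.linalg.norm(d)))
E
```

```text
wing [0.5408 0.3014 0.123 ] face coords [-7.8 -1.9 77.6] [0.0011 0.0011]
collar [0.562  0.2935 0.0891] face coords [-1.6 -2.3 37.2] [0.0035 0.0035]
mouth [0.5745 0.2914 0.0682] face coords [ 0.8 -0.1 13.1] [0.0003 0.0003]
wing-collar len 0.04081576069849808 tilt 0.15185854593654188
```

The wing centre is at h=77.6 mm, against 79 mm for a fully home key, and 7.8 mm down-slope. That fits a lean of about 0.1 rad, which is what the socket play allows and is under 0.2. Nothing is touching the robot, so I'm handing in.

```bash
python3 -c "
from h import *
rep(); print(sign_off())"
```

```text
t 18.07 p [0.509  0.3148 0.2009] q [ 38.1  12.4  98.2 -24.9  57.9 -16.3] F [ 0.2  0.4 -0.8] M [ 0.06  0.18 -0.01] w 0.0509
the job is handed in; nothing more can be done
None
```

I swung the pawl to its end stop, pushed the large key home, turned the wheel anticlockwise to its stop, let go and backed off. I handed the job in at 18.1 s; sign-off reports no verdict.

**Last checks**
- **Pawl:** after the swing, its post stood within about 3 px of where the end stop puts it. In the last pictures the lever still stood clear of the wheel.
- **Wheel:** it read about 1.35 rad in the picture at the stop, and the turning moment jumped from 0.06 to 0.45 N m there. I did not measure the angle again after letting go.
- **Key:** the wing centre stood 77.6 mm above the face, against 79 mm for a key fully home.
- **Surroundings:** the small key was in its rack hole, and the glassware and loose parts in view looked unmoved. The gripper was touching nothing.

**What disagreed**
- **Fingertips:** the pictures put them 20–30 mm behind the reported tool point, not 19 mm ahead as described. I went by the pictures, and the contacts agreed with them.
- **Wrist camera:** it was off by about 4 px, so I corrected for that using known features.
- **Key lean:** after release the key leans down the slope in the socket's play. The two-view measurement gave 0.15 rad and the socket clearance suggests about 0.1 rad; both are under the 0.2 rad limit.

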